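# Press a printing plate onto its mount

## Task

The printing plate has to be pressed onto its wooden mount: on the grey pressing bed lay the wooden block, on it the metal plate (relief up), then the cork pad, and last stand the weight upright on top, in that order, each one centred on what is below, with the three flat pieces squared up lengthwise along the bed. Lower the weight gently, never drop it, and do not disturb the ink tin, the oil can and the cone of twine.

Things in the scene. Friction and masses are not known exactly. Their poses are not given: they have to be found in the camera images.
- bed: the target: grey painted flat iron slab fixed to the bench, 150 (x, its length) x 110 (y) x 14 mm high, with four white corner marks that frame a 90 x 60 mm place at its middle; origin at the centre of its underside, so its top is at +14 mm; z up. It does not move during the work
- block: loose plain wooden mount, 90 (x, its length) x 60 (y) x 18 mm high, about 70 g; origin at the centre of its underside, z up. Grip it across its 60 mm width (y)
- plate: loose metal printing plate, 72 (x, its length) x 46 (y) mm, 7 mm thick plus 2 mm raised border and ornament on its upper face (9 mm in all), about 80 g; origin at the centre of its underside, z up. It lies relief up at the start. Grip it across its 46 mm width (y)
- pad: loose plain stiff cork pad, 100 (x, its length) x 56 (y) x 10 mm high, about 30 g; origin at the centre of its underside, z up. Grip it across its 56 mm width (y)
- weight: loose round steel weight, 56 mm diameter and 28 mm high, with an upright black cylindrical handle on its middle, 26 mm diameter, from 28 to 62 mm above its underside, 0.5 to 0.8 kg; origin at the centre of its underside, z up along the handle. Grip it by the handle, from any side
- tin: bystander: ink tin with a white lid, 76 mm diameter, 54 mm high; origin at the centre of its underside
- oilcan: bystander: brass oil can with a thin spout, 64 mm diameter, 125 mm high; origin at the centre of its underside
- twine: bystander: pale cone of twine, 64 mm diameter at its foot, 72 mm high; origin at the centre of its underside
There are look-alikes about, which are no part of the job. Several things have the shape of the block; the one meant has the colours described above.

How it is judged:
On the way, in this order (a step that is already met when the one before it is completed fails the run):
1. the wooden block lies centred and square on the bed, let go (horizontal distance between block and bed below 0.012 m and z of block in the frame of bed between 0.01 and 0.018 m and angle between the x axis of block and the x axis of bed, either way round below 0.2 rad and linear speed of block below 0.02 m/s and angular speed of block below 0.2 rad/s and angle between block's own z axis and vertical below 0.1 rad and contact force between the fingers and block below 0.1 N), for 0.2 s.
2. the printing plate lies relief up, centred and square on the block, let go (horizontal distance between plate and block below 0.01 m and z of plate in the frame of block between 0.014 and 0.022 m and angle between the x axis of plate and the x axis of block, either way round below 0.2 rad and linear speed of plate below 0.02 m/s and angular speed of plate below 0.2 rad/s and angle between plate's own z axis and vertical below 0.1 rad and contact force between the fingers and plate below 0.1 N), for 0.2 s.
3. the cork pad lies centred and square on the plate, let go (horizontal distance between pad and plate below 0.01 m and z of pad in the frame of plate between 0.005 and 0.013 m and angle between the x axis of pad and the x axis of plate, either way round below 0.2 rad and linear speed of pad below 0.02 m/s and angular speed of pad below 0.2 rad/s and angle between pad's own z axis and vertical below 0.1 rad and contact force between the fingers and pad below 0.1 N), for 0.2 s.
4. the weight stands upright in the middle of the pad, let go (horizontal distance between weight and pad below 0.012 m and z of weight in the frame of pad between 0.006 and 0.014 m and linear speed of weight below 0.02 m/s and angular speed of weight below 0.2 rad/s and angle between weight's own z axis and vertical below 0.1 rad and contact force between the fingers and weight below 0.1 N), for 0.2 s.
At the end, for the whole second after the job is handed in: At rest, level, released: block on bed within 12 mm of its centre; plate (relief up) on block and pad on plate, each within 10 mm of the centre below; all three lengthwise parallel within 0.2 rad, either way round; weight upright on the pad within 12 mm of its centre (horizontal distance between block and bed below 0.012 m and z of block in the frame of bed between 0.01 and 0.018 m and angle between the x axis of block and the x axis of bed, either way round below 0.2 rad and linear speed of each of block, plate, pad, weight below 0.02 m/s and angular speed of each of block, plate, pad, weight below 0.2 rad/s and angle between each of block, plate, pad, weight's own z axis and vertical below 0.1 rad and horizontal distance between plate and block below 0.01 m and z of plate in the frame of block between 0.014 and 0.022 m and angle between the x axis of plate and the x axis of block, either way round below 0.2 rad and horizontal distance between pad and plate below 0.01 m and z of pad in the frame of plate between 0.005 and 0.013 m and angle between the x axis of pad and the x axis of plate, either way round below 0.2 rad and horizontal distance between weight and pad below 0.012 m and z of weight in the frame of pad between 0.006 and 0.014 m); the robot touches nothing.
It fails at once if the ink tin is disturbed (moved more than 25 mm or tipped) (distance of tin from where it was at the start of the episode above 0.025 m or angle between tin's own z axis and vertical above 0.35 rad).
It fails at once if the oil can is disturbed (moved more than 25 mm or tipped) (distance of oilcan from where it was at the start of the episode above 0.025 m or angle between oilcan's own z axis and vertical above 0.35 rad).
It fails at once if the cone of twine is disturbed (moved more than 25 mm or tipped) (distance of twine from where it was at the start of the episode above 0.025 m or angle between twine's own z axis and vertical above 0.35 rad).
It fails at once if the weight is let fall (moves out of the fingers' hold at over 0.4 m/s, a drop of some 8 mm) (contact force between the fingers and weight below 0.1 N and linear speed of weight above 0.4 m/s).
It fails at once if the weight is slammed onto the pad (more than 70 N) (contact force between weight and pad above 70 N).
It also fails if it takes over 120 s, if anything falls off the work surface, if the arm or the gripper's body presses on something with over 40 N, if the wrist force passes 120 N, or if a joint passes its speed limit or range.

## Robot

A 6-joint arm with a two-finger parallel gripper is mounted at the origin on the work surface. World frame = base frame: x ahead of the robot, y to its left, z up, the work surface at z = 0. Lengths are in m, angles in rad, forces in N, time in s.
With the tool pointing down it reaches from about 0.275 to 0.75 m from the base axis. Payload 10.2 kg.
Tool frame: the origin (TCP) lies on the centre line of the jaws, within the pads' length; the fingertips stand 22 mm ahead of it and the grasp point (between the pads) lies 3 mm ahead of it; z points along the fingers, y is the line along which they close (so a half turn about z gives the same grasp; the last joint's range is limited). The gripper opens to 88 mm and grips with 3 to 60 N. Pads are 18 mm wide; open, the fingers measure 123 mm over their backs; the gripper's body (75 mm by 187 mm) begins 45 mm behind the grasp point.
Start: joints at [0.918, 0.313, 1.498, -0, 1.331, -0.223], TCP at [0.219, 0.477, 0.231] pointing down, gripper open.
Joint ranges: [-2.94, 2.94], [-0.97, 2.17], [0.19, 2.56], [-1.23, 4.37], [0.02, 3.11], [-2.88, 2.88]. Speed limits (rad/s): [2.39, 2.39, 3.01, 3.14, 3.14, 3.14].

## Interface

Orientations are given as a unit quaternion [x, y, z, w].
In Python, from bench import ctrl gives the robot as it stands.
- The arm moves only by the shell command python3 -m pendant 'ROWS' [FORCE]. ROWS is JSON, a list of rows, each an object of numbers: "rx", "ry", "rz": the turn, a rotation vector about the tool's x, y, z in degrees; "tx", "ty", "tz": the shift along the tool's x, y, z in m; "claw": the opening, from -1 (shut) to 1 (fully open). In form: [{"rx": .., "ry": .., "rz": .., "tx": .., "ty": .., "tz": .., "claw": ..}, ...]. A call has exactly 5 rows; each row shifts and turns the commanded pose from where the row before left it, along the tool's axes as they then stand; what a row does not reach is not made up. A row lasts 1/12 s, in which the tool goes at most 41.7 mm and 7.16 degrees, less where a joint would pass 70% of its speed; a pose out of reach is approached as far as the arm can. A call with a gripper value outside its range is refused whole. The fingers move at their own pace and stop on an object; FORCE is the grip in N (left out, the last holds). Time passes only in rows, so rows that do not move let the fingers close, or fill a call up. It gives the time, the measured TCP pose, the force, the opening and the grip force at its end, in the units of the state.
- ctrl.read_state(): the state, without advancing time (a new reading comes with each control period).
- ctrl.snapshot(name): name is "scene" or "top" or "wrist"; returns the picture (480x640x3 uint8, red, green, blue); there is no depth.
- ctrl.camera_params(name): a dict with "intrinsics" (3x3 intrinsics, pixels), "k1" (the pictures are not rectified: a ray, as slopes to the right and down, at radius r is drawn at 1 + k1 r^2 times it, then the intrinsics apply), "rvec" (rotation vector, rad) and "tvec" (3), from world to camera coordinates, as OpenCV has them. Camera axes: x right, y down, z forward; pixel columns grow to the right and rows downward; lengths in m; the calibration is good to about 2 mm. A picture is of the moment at which its call begins: read the wrist's pose just before it. camera_params takes no time and is no camera call; for the wrist camera it gives the pose at the moment of the call.
- ctrl.hand_in(): hands the job in; it is judged then, once.
The state is a dict: "clock": time; "joint_pos": joint angles; "dq": joint speeds; "effort": joint torques, N m; "eef_pos": TCP position; "tool_rot": TCP orientation; "contact_force": force on the tool from outside, world axes, zero at the start; "moment": the same for the moment, N m; "opening": finger opening in m; "gripper_force": force on a finger pad.
Only numpy, scipy, OpenCV 4.12 (cv2) and the standard library are available. Lean on these libraries where they do the work, as an engineer would, in place of code of your own. Each camera call takes 0.05 s, during which the arm holds its last target. There are 200 camera calls.

## Working session

There is one attempt and no reset: what is moved stays moved. The work goes in short steps, Python scripts to look and compute and a shell command to move; the robot and the scene stay as the last step left them, time stands still between calls to the robot, and variables do not carry over. Pictures are saved under pics/ and viewed, at most 14 in all, crops included, and the job is handed in when it is done.

```bash
ls; mkdir -p pics; python3 - <<'E'
from bench import ctrl
import cv2
s=ctrl.read_state();print(s)
for n in("top","scene"):
    im=ctrl.snapshot(n);cv2.imwrite(f"pics/{n}0.png",im[:,:,::-1]);p=ctrl.camera_params(n);print(n,p)
E
```

```text
pics
{'clock': 0.0, 'joint_pos': array([ 9.17588464e-01,  3.13478394e-01,  1.49841646e+00,  1.77914212e-06,
        1.33099332e+00, -2.23386654e-01]), 'dq': array([ 0.00066056,  0.00141414,  0.00027893, -0.00035271, -0.00141804,
       -0.00108483]), 'effort': array([-3.76362923e-04, -4.02213407e+01, -2.52269340e+01,  6.95044105e-02,
        3.53039091e-02, -4.54661290e-05]), 'eef_pos': array([0.21862238, 0.47704328, 0.23065431]), 'tool_rot': array([ 2.13260252e-01,  9.76995212e-01, -5.86165114e-04, -2.75690970e-04]), 'contact_force': array([-0.09609402, -0.30936474,  0.71922426]), 'moment': array([-0.00329194, -0.03784888,  0.02518945]), 'gripper_force': 0.0, 'opening': 0.08829133765858722}
top {'intrinsics': array([[539.69604972,   0.        , 302.42805253],
       [  0.        , 539.69604972, 236.43327887],
       [  0.        ,   0.        ,   1.        ]]), 'k1': -0.0006422591094357677, 'rvec': array([ 2.1486869 , -2.10728864,  0.22065033]), 'tvec': array([-0.06619425,  0.55680023,  1.08385141])}
scene {'intrinsics': array([[578.86095642,   0.        , 318.15519999],
       [  0.        , 578.86095642, 229.71290152],
       [  0.        ,   0.        ,   1.        ]]), 'k1': -0.09066572081868252, 'rvec': array([ 0.61907832,  2.65324241, -1.12692478]), 'tvec': array([ 0.52925081, -0.10349445,  1.26480118])}
```

View pics/top0.png

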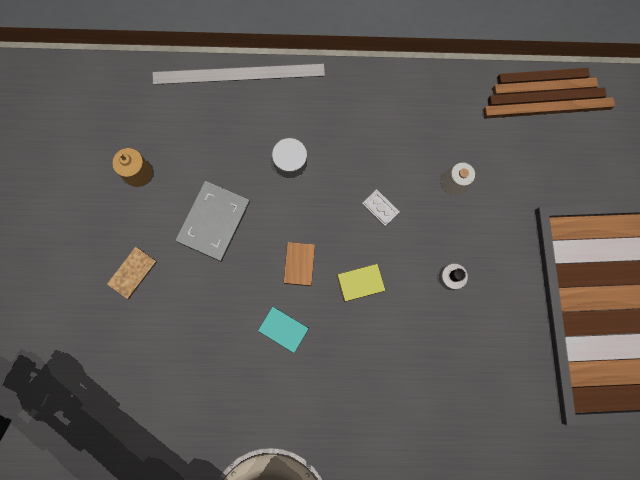

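View pics/scene0.png

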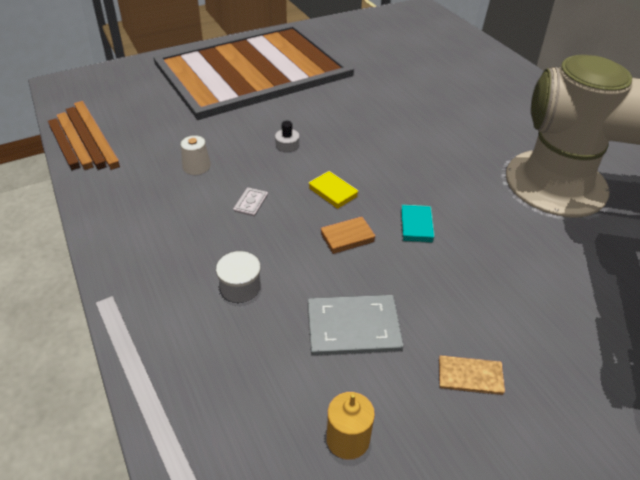

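The top view shows the bed at (213,221), wooden block (300,264), plate (381,207), cork pad (132,273) and weight (455,276). The bystanders are the oil can (130,165), tin (290,155) and twine (460,178). The scene view agrees; the yellow and teal blocks are look-alikes.

```bash
cat > h.py <<'E'
import numpy as np, cv2
from scipy.spatial.transform import Rotation as R
from bench import ctrl
def cast(uv,p,z):
    """pixels -> world points on plane z"""
    uv=np.asarray(uv,float).reshape(-1,1,2); K=p["intrinsics"]
    n=cv2.undistortPoints(uv,K,np.array([p["k1"],0,0,0.]))[:,0]
    M=cv2.Rodrigues(p["rvec"])[0]; c=-M.T@p["tvec"]
    d=np.c_[n,np.ones(len(n))]@M
    return (c+d*((z-c[2])/d[:,2])[:,None])[:,:2]
def proj(P,p):
    return cv2.projectPoints(np.float64(P).reshape(-1,1,3),p["rvec"],p["tvec"],p["intrinsics"],np.array([p["k1"],0,0,0.]))[0][:,0]
def rect(mask,p,z):
    """largest blob as a rectangle on plane z: centre, long, short, yaw of long side"""
    cs=cv2.findContours(mask.astype(np.uint8),cv2.RETR_EXTERNAL,cv2.CHAIN_APPROX_NONE)[0]
    c=max(cs,key=cv2.contourArea); q=cast(c[:,0],p,z)
    (cx,cy),(w,h),a=cv2.minAreaRect((q*1000).astype(np.float32))
    if w<h: w,h,a=h,w,a+90
    return np.array([cx,cy])/1000,w,h,(a+90)%180-90
def yaw_tool(s):
    y=R.from_quat(s["tool_rot"]).as_matrix()[:,1]; return np.degrees(np.arctan2(y[1],y[0]))
def go(x,y,z=None,closing=None):
    """shift in present tool axes; rz to bring closing line to given world yaw (deg), shortest"""
    s=ctrl.read_state(); T=R.from_quat(s["tool_rot"])
    e=s["eef_pos"]; d=np.array([x,y,e[2] if z is None else z])-e
    out=T.inv().apply(d)
    rz=None
    if closing is not None: rz=-((closing-yaw_tool(s)+90)%180-90)   # tool z is down
    tilt=np.degrees(np.arccos(-T.as_matrix()[2,2]))
    print("tcp",e.round(4),"closing",round(yaw_tool(s),1),"q6",s["joint_pos"][5].round(2),"shift",out.round(4),"rz",rz,"tilt",tilt.round(2),"t",s["clock"])
E
python3 - <<'E'
from h import *
im=cv2.imread("pics/top0.png");p=ctrl.camera_params("top")
hsv=cv2.cvtColor(im,cv2.COLOR_BGR2HSV).astype(int);H,S,V=[hsv[...,i] for i in range(3)]
def roi(m,u,v,r=50):
    k=np.zeros(m.shape,bool);k[v-r:v+r,u-r:u+r]=1;return m&k
print("bed",rect(roi((V>95),213,221,48),p,.014))
print("block",rect(roi((S>100)&(V>90),300,264,28),p,.018))
print("plate",rect(roi((V>120),381,207,30),p,.007))
print("pad",rect(roi((S>80)&(V>90),132,273,35),p,.010))
print("weight",rect(roi((V>120)|(V<25),455,276,24),p,.028))
for n,u,v,z in(("tin",290,155,.054),("oil",128,162,.08),("twine",463,174,.072),("yellow",361,283,.018),("teal",284,330,.018),("wknob",458,274,.062)):print(n,cast([[u,v]],p,z).round(3))
go(.4,.0)
E
```

```text
bed (array([0.60865784, 0.16279608]), 154.15777587890625, 150.70057678222656, 67.19330596923828)
block (array([ 0.50621988, -0.04931314]), 89.36412811279297, 59.56589126586914, -4.0797576904296875)
plate (array([ 0.63734912, -0.22882455]), 73.49385833740234, 47.17200469970703, 44.707916259765625)
pad (array([0.48056165, 0.31132678]), 99.92394256591797, 56.06480407714844, -33.74026107788086)
weight (array([ 0.48386151, -0.38242551]), 54.21084213256836, 51.52821731567383, -88.88725531101227)
tin [[ 0.737 -0.025]]
oil [[0.705 0.315]]
twine [[ 0.697 -0.395]]
yellow [[ 0.466 -0.183]]
teal [[ 0.364 -0.021]]
wknob [[ 0.484 -0.38 ]]
tcp [0.2186 0.477  0.2307] closing 65.4 q6 -0.22 shift [-3.637e-01 -3.581e-01  3.000e-04] rz None tilt 0.07 t 0.1
```

```bash
python3 - <<'E'
from h import *
im=cv2.imread("pics/top0.png");p=ctrl.camera_params("top")
hsv=cv2.cvtColor(im,cv2.COLOR_BGR2HSV).astype(int);H,S,V=[hsv[...,i] for i in range(3)]
k=np.zeros(V.shape,bool);k[175:268,170:256]=1
print("bed",rect(cv2.morphologyEx(((V>95)&(S<60)&k).astype(np.uint8),cv2.MORPH_OPEN,np.ones((5,5))),p,.014))
w=(V>165)&(S<40)&k; v,u=np.nonzero(w); print("marks n",len(u), rect(cv2.dilate(w.astype(np.uint8),np.ones((61,61))),p,.014))
q=cast(np.c_[u,v],p,.014); print(cv2.minAreaRect((q*1000).astype(np.float32)))
go(.506,-.049,.20,86)
E
```

```text
bed (array([0.60051099, 0.14344142]), 150.68519592285156, 112.15913391113281, -22.806640625)
marks n 79 (array([0.60062787, 0.14343489]), 256.17822265625, 238.0286407470703, 1.3544820547103882)
((599.5726318359375, 142.91346740722656), (72.840087890625, 102.06690216064453), 67.33305358886719)
tcp [0.2186 0.477  0.2307] closing 65.4 q6 -0.22 shift [-0.4804 -0.3584  0.031 ] rz -20.62698314038019 tilt 0.07 t 0.1
```

```bash
A='[{"tx":-0.024,"ty":-0.0179,"tz":0.0015},{"tx":-0.024,"ty":-0.0179,"tz":0.0015},{"tx":-0.024,"ty":-0.0179,"tz":0.0015},{"tx":-0.024,"ty":-0.0179,"tz":0.0015},{"tx":-0.024,"ty":-0.0179,"tz":0.0015}]'
python3 -m pendant '[{"tx":-0.024,"ty":-0.0179,"tz":0.0015,"claw":1},{"tx":-0.024,"ty":-0.0179,"tz":0.0015,"claw":1},{"tx":-0.024,"ty":-0.0179,"tz":0.0015,"claw":1},{"tx":-0.024,"ty":-0.0179,"tz":0.0015,"claw":1},{"tx":-0.024,"ty":-0.0179,"tz":0.0015,"claw":1}]' 20
python3 -c "
from h import *
go(.506,-.049,.20,86)"
```

```text
tcp [0.2186 0.477  0.2307] closing 65.4 q6 -0.22 shift [-0.4804 -0.3584  0.031 ] rz -20.62698314038019 tilt 0.07 t 0.1invalid input at $[0]: expected keys rx, ry, rz, tx, ty, tz, claw
```

```bash

python3 -m pendant '[{"rx":0,"ry":0,"rz":0,"tx":-0.024,"ty":-0.0179,"tz":0.0015,"claw":1},{"rx":0,"ry":0,"rz":0,"tx":-0.024,"ty":-0.0179,"tz":0.0015,"claw":1},{"rx":0,"ry":0,"rz":0,"tx":-0.024,"ty":-0.0179,"tz":0.0015,"claw":1},{"rx":0,"ry":0,"rz":0,"tx":-0.024,"ty":-0.0179,"tz":0.0015,"claw":1},{"rx":0,"ry":0,"rz":0,"tx":-0.024,"ty":-0.0179,"tz":0.0015,"claw":1}]' 20
python3 -c "
from h import *
go(.506,-.049,.20,86)"
```

```text
clock: 0.52
eef_pos: [0.2908, 0.3446, 0.2234]
tool_rot: [0.213, 0.977, -0.0, -0.0]
contact_force: [1.5, -0.2, -0.4]
opening: 0.088
gripper_force: 0.0
tcp [0.2908 0.3446 0.2234] closing 65.4 q6 -0.53 shift [-0.3595 -0.2682  0.0235] rz -20.603610405845103 tilt 0.03 t 0.5167
```

Good. Continue with the remaining 15 rows, then turn.

```bash

python3 -m pendant '[{"rx":0,"ry":0,"rz":0,"tx":-0.024,"ty":-0.0179,"tz":0.0015,"claw":1},{"rx":0,"ry":0,"rz":0,"tx":-0.024,"ty":-0.0179,"tz":0.0015,"claw":1},{"rx":0,"ry":0,"rz":0,"tx":-0.024,"ty":-0.0179,"tz":0.0015,"claw":1},{"rx":0,"ry":0,"rz":0,"tx":-0.024,"ty":-0.0179,"tz":0.0015,"claw":1},{"rx":0,"ry":0,"rz":0,"tx":-0.024,"ty":-0.0179,"tz":0.0015,"claw":1}]' >/dev/null
python3 -m pendant '[{"rx":0,"ry":0,"rz":0,"tx":-0.024,"ty":-0.0179,"tz":0.0015,"claw":1},{"rx":0,"ry":0,"rz":0,"tx":-0.024,"ty":-0.0179,"tz":0.0015,"claw":1},{"rx":0,"ry":0,"rz":0,"tx":-0.024,"ty":-0.0179,"tz":0.0015,"claw":1},{"rx":0,"ry":0,"rz":0,"tx":-0.024,"ty":-0.0179,"tz":0.0015,"claw":1},{"rx":0,"ry":0,"rz":0,"tx":-0.024,"ty":-0.0179,"tz":0.0015,"claw":1}]' >/dev/null
python3 -m pendant '[{"rx":0,"ry":0,"rz":0,"tx":-0.024,"ty":-0.0179,"tz":0.0015,"claw":1},{"rx":0,"ry":0,"rz":0,"tx":-0.024,"ty":-0.0179,"tz":0.0015,"claw":1},{"rx":0,"ry":0,"rz":0,"tx":-0.024,"ty":-0.0179,"tz":0.0015,"claw":1},{"rx":0,"ry":0,"rz":0,"tx":-0.024,"ty":-0.0179,"tz":0.0015,"claw":1},{"rx":0,"ry":0,"rz":0,"tx":-0.024,"ty":-0.0179,"tz":0.0015,"claw":1}]' >/dev/null
python3 -m pendant '[{"rx":0,"ry":0,"rz":-4.1,"tx":0,"ty":0,"tz":0,"claw":1},{"rx":0,"ry":0,"rz":-4.1,"tx":0,"ty":0,"tz":0,"claw":1},{"rx":0,"ry":0,"rz":-4.1,"tx":0,"ty":0,"tz":0,"claw":1},{"rx":0,"ry":0,"rz":-4.1,"tx":0,"ty":0,"tz":0,"claw":1},{"rx":0,"ry":0,"rz":-4.1,"tx":0,"ty":0,"tz":0,"claw":1}]'
python3 -c "
from h import *
go(.506,-.049,.20,86)
p=ctrl.camera_params('wrist');im=ctrl.snapshot('wrist');cv2.imwrite('pics/w1.png',im[:,:,::-1])
print(p, proj([.506,-.049,.018],p))"
```

```text
clock: 2.18
eef_pos: [0.5058, -0.0482, 0.2009]
tool_rot: [0.034, 0.999, 0.0, -0.0]
contact_force: [-0.0, 0.3, 0.5]
opening: 0.0882
gripper_force: 0.0
tcp [ 0.5058 -0.0482  0.2009] closing 86.1 q6 -1.83 shift [-0.0003 -0.0008  0.0009] rz 0.06785600350238497 tilt 0.05 t 2.1833
{'intrinsics': array([[425.47324895,   0.        , 317.41443395],
       [  0.        , 425.47324895, 240.15872759],
       [  0.        ,   0.        ,   1.        ]]), 'k1': -0.04801821617985131, 'rvec': array([-2.13003286, -1.99006874, -0.28964149]), 'tvec': array([ 0.01500322, -0.51716895,  0.2161631 ])} [[318.03989149 209.16035426]]
```

View pics/w1.png

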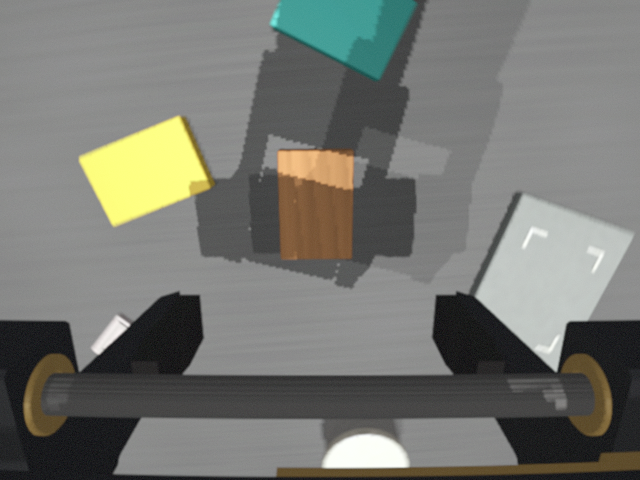

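The wrist view shows the wooden block at about (316,205) between the yellow and teal ones. The bed is at the right.

```bash
cat >> h.py <<'E'
def wrist(name,z,lo,hi,expect,r=90):
    """wrist picture: rectangle of an HSV range near the expected world point"""
    p=ctrl.camera_params('wrist');im=ctrl.snapshot('wrist')[:,:,::-1].copy();cv2.imwrite(f'pics/{name}.png',im)
    m=cv2.inRange(cv2.cvtColor(im,cv2.COLOR_BGR2HSV),np.array(lo),np.array(hi))
    u,v=proj([*expect,z],p)[0].astype(int);k=np.zeros_like(m);k[max(v-r,0):v+r,max(u-r,0):u+r]=255
    m=cv2.morphologyEx(m&k,cv2.MORPH_OPEN,np.ones((3,3)));x=rect(m,p,z);print(name,x);return x
E
python3 -c "
from h import *
x=wrist('w2',.018,(5,100,40),(20,255,255),(.506,-.049))
go(*x[0],.024,x[3]+90)"
```

```text
w2 (array([ 0.50282761, -0.05085531]), 89.70965576171875, 59.9784049987793, -3.6573333740234375)
tcp [ 0.5058 -0.0482  0.201 ] closing 85.9 q6 -1.83 shift [ 0.0027 -0.0029  0.177 ] rz -0.42461805899509386 tilt 0.04 t 2.2833
```

```bash

python3 -m pendant '[{"rx":0,"ry":0,"rz":0,"tx":0.0027,"ty":-0.0029,"tz":0.0,"claw":1},{"rx":0,"ry":0,"rz":0,"tx":0,"ty":0,"tz":0.025,"claw":1},{"rx":0,"ry":0,"rz":0,"tx":0,"ty":0,"tz":0.025,"claw":1},{"rx":0,"ry":0,"rz":0,"tx":0,"ty":0,"tz":0.025,"claw":1},{"rx":0,"ry":0,"rz":0,"tx":0,"ty":0,"tz":0.025,"claw":1}]' >/dev/null
python3 -m pendant '[{"rx":0,"ry":0,"rz":0,"tx":0,"ty":0,"tz":0.025,"claw":1},{"rx":0,"ry":0,"rz":0,"tx":0,"ty":0,"tz":0.022,"claw":1},{"rx":0,"ry":0,"rz":0,"tx":0,"ty":0,"tz":0.015,"claw":1},{"rx":0,"ry":0,"rz":0,"tx":0,"ty":0,"tz":0.012,"claw":1},{"rx":0,"ry":0,"rz":0,"tx":0,"ty":0,"tz":0.003,"claw":1}]'
python3 -m pendant '[{"rx":0,"ry":0,"rz":0,"tx":0,"ty":0,"tz":0,"claw":-1},{"rx":0,"ry":0,"rz":0,"tx":0,"ty":0,"tz":0,"claw":-1},{"rx":0,"ry":0,"rz":0,"tx":0,"ty":0,"tz":0,"claw":-1},{"rx":0,"ry":0,"rz":0,"tx":0,"ty":0,"tz":0,"claw":-1},{"rx":0,"ry":0,"rz":0,"tx":0,"ty":0,"tz":0,"claw":-1}]' 20
python3 -m pendant '[{"rx":0,"ry":0,"rz":0,"tx":0,"ty":0,"tz":0,"claw":-1},{"rx":0,"ry":0,"rz":0,"tx":0,"ty":0,"tz":0,"claw":-1},{"rx":0,"ry":0,"rz":0,"tx":0,"ty":0,"tz":0,"claw":-1},{"rx":0,"ry":0,"rz":0,"tx":0,"ty":0,"tz":0,"claw":-1},{"rx":0,"ry":0,"rz":0,"tx":0,"ty":0,"tz":0,"claw":-1}]' 
```

```text
clock: 3.12
eef_pos: [0.5019, -0.0507, 0.0224]
tool_rot: [0.037, 0.999, 0.0, -0.002]
contact_force: [1.0, 0.3, 0.8]
opening: 0.0879
gripper_force: 0.0
clock: 3.53
eef_pos: [0.5033, -0.051, 0.0248]
tool_rot: [0.036, 0.999, -0.0, 0.001]
contact_force: [0.7, 0.6, 0.3]
opening: 0.0568
gripper_force: 0.0
clock: 3.95
eef_pos: [0.503, -0.0509, 0.0242]
tool_rot: [0.036, 0.999, 0.0, -0.0]
contact_force: [-0.9, -0.1, -0.2]
opening: 0.023
gripper_force: 0.0
```

```bash
python3 -c "
from h import *
s=ctrl.read_state();print(s['opening'],s['gripper_force'])
cv2.imwrite('pics/w3.png',ctrl.snapshot('wrist')[:,:,::-1])"
```

```text
0.022972973508094748 0.0
```

View pics/w3.png

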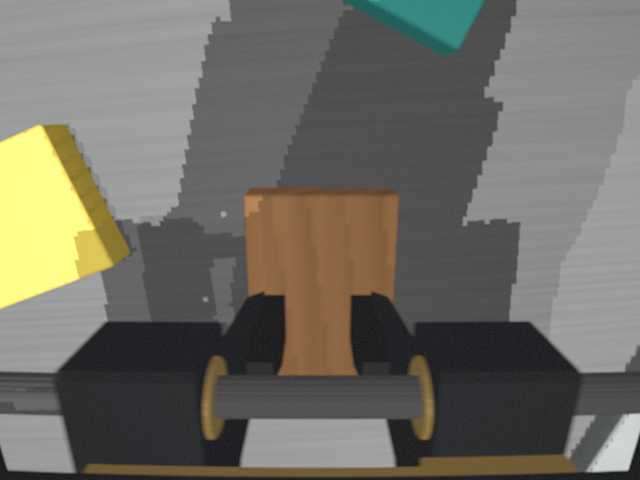

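```bash
python3 -c "
from h import *
s=ctrl.read_state();p=ctrl.camera_params('wrist');T=R.from_quat(s['tool_rot'])
for z in(-.03,0,.003,.022):
  print(z,*[proj(s['eef_pos']+T.apply([dx,sy*s['opening']/2,z]),p)[0].round() for dx in(-.009,.009) for sy in(-1,1)])
M=cv2.Rodrigues(p['rvec'])[0];print('cam',-M.T@p['tvec'],'axis',M[2])
for z in(0,.018): print([proj([*q,z],p)[0].round() for q in np.array([.5028,-.0509])+[[-.045,-.03],[-.045,.03],[.045,0]]])
"
```

```text
-0.03 [291. 371.] [350. 371.] [290. 323.] [351. 323.]
0 [296. 328.] [345. 328.] [295. 287.] [346. 287.]
0.003 [296. 325.] [344. 325.] [295. 284.] [345. 284.]
0.022 [298. 305.] [342. 305.] [298. 267.] [342. 267.]
cam [ 0.42890952 -0.04652587  0.17833459] axis [ 0.28589402 -0.0215306  -0.95801933]
[array([242., 190.]), array([384., 180.]), array([326., 370.])]
[array([234., 198.]), array([391., 187.]), array([327., 393.])]
```

The fingers closed above the block, so the tips sit higher than the nominal 22 mm suggests. I'll open and feel downward gently.

```bash

python3 -m pendant '[{"rx":0,"ry":0,"rz":0,"tx":0,"ty":0,"tz":0,"claw":1},{"rx":0,"ry":0,"rz":0,"tx":0,"ty":0,"tz":0,"claw":1},{"rx":0,"ry":0,"rz":0,"tx":0,"ty":0,"tz":0,"claw":1},{"rx":0,"ry":0,"rz":0,"tx":0,"ty":0,"tz":0,"claw":1},{"rx":0,"ry":0,"rz":0,"tx":0,"ty":0,"tz":0,"claw":1}]' >/dev/null
python3 -m pendant '[{"rx":0,"ry":0,"rz":0,"tx":0,"ty":0,"tz":0,"claw":1},{"rx":0,"ry":0,"rz":0,"tx":0,"ty":0,"tz":0,"claw":1},{"rx":0,"ry":0,"rz":0,"tx":0,"ty":0,"tz":0,"claw":1},{"rx":0,"ry":0,"rz":0,"tx":0,"ty":0,"tz":0,"claw":1},{"rx":0,"ry":0,"rz":0,"tx":0,"ty":0,"tz":0,"claw":1}]' 
python3 -m pendant '[{"rx":0,"ry":0,"rz":0,"tx":0,"ty":0,"tz":0.001,"claw":1},{"rx":0,"ry":0,"rz":0,"tx":0,"ty":0,"tz":0.001,"claw":1},{"rx":0,"ry":0,"rz":0,"tx":0,"ty":0,"tz":0.001,"claw":1},{"rx":0,"ry":0,"rz":0,"tx":0,"ty":0,"tz":0,"claw":1},{"rx":0,"ry":0,"rz":0,"tx":0,"ty":0,"tz":0,"claw":1}]' |grep -v -e rot -e grip
python3 -m pendant '[{"rx":0,"ry":0,"rz":0,"tx":0,"ty":0,"tz":0.001,"claw":1},{"rx":0,"ry":0,"rz":0,"tx":0,"ty":0,"tz":0.001,"claw":1},{"rx":0,"ry":0,"rz":0,"tx":0,"ty":0,"tz":0,"claw":1},{"rx":0,"ry":0,"rz":0,"tx":0,"ty":0,"tz":0,"claw":1},{"rx":0,"ry":0,"rz":0,"tx":0,"ty":0,"tz":0,"claw":1}]' |grep -v -e rot -e grip
```

```text
clock: 4.83
eef_pos: [0.503, -0.0509, 0.0242]
tool_rot: [0.036, 0.999, -0.0, 0.0]
contact_force: [0.2, -1.1, 0.2]
opening: 0.0842
gripper_force: 0.0
clock: 5.25
eef_pos: [0.503, -0.0509, 0.0211]
contact_force: [1.0, 0.2, -0.3]
opening: 0.0882
clock: 5.67
eef_pos: [0.5031, -0.0509, 0.0192]
contact_force: [-1.6, 0.4, -0.1]
opening: 0.0879
```

```bash

python3 -m pendant '[{"rx":0,"ry":0,"rz":0,"tx":0,"ty":0,"tz":0.001,"claw":1},{"rx":0,"ry":0,"rz":0,"tx":0,"ty":0,"tz":0.001,"claw":1},{"rx":0,"ry":0,"rz":0,"tx":0,"ty":0,"tz":0.001,"claw":1},{"rx":0,"ry":0,"rz":0,"tx":0,"ty":0,"tz":0,"claw":1},{"rx":0,"ry":0,"rz":0,"tx":0,"ty":0,"tz":0,"claw":1}]' |grep -v -e rot -e grip
python3 -m pendant '[{"rx":0,"ry":0,"rz":0,"tx":0,"ty":0,"tz":0.001,"claw":1},{"rx":0,"ry":0,"rz":0,"tx":0,"ty":0,"tz":0.001,"claw":1},{"rx":0,"ry":0,"rz":0,"tx":0,"ty":0,"tz":0,"claw":1},{"rx":0,"ry":0,"rz":0,"tx":0,"ty":0,"tz":0,"claw":1},{"rx":0,"ry":0,"rz":0,"tx":0,"ty":0,"tz":0,"claw":1}]' |grep -v -e rot -e grip
python3 -m pendant '[{"rx":0,"ry":0,"rz":0,"tx":0,"ty":0,"tz":0.001,"claw":1},{"rx":0,"ry":0,"rz":0,"tx":0,"ty":0,"tz":0.001,"claw":1},{"rx":0,"ry":0,"rz":0,"tx":0,"ty":0,"tz":0,"claw":1},{"rx":0,"ry":0,"rz":0,"tx":0,"ty":0,"tz":0,"claw":1},{"rx":0,"ry":0,"rz":0,"tx":0,"ty":0,"tz":0,"claw":1}]' |grep -v -e rot -e grip
python3 -c "
from h import *
cv2.imwrite('pics/w4.png',ctrl.snapshot('wrist')[:,:,::-1])"
```

```text
clock: 6.08
eef_pos: [0.503, -0.0509, 0.0161]
contact_force: [0.2, -0.8, -0.1]
opening: 0.0879
clock: 6.5
eef_pos: [0.503, -0.0509, 0.0142]
contact_force: [-0.7, 0.1, -0.1]
opening: 0.0881
clock: 6.92
eef_pos: [0.503, -0.0509, 0.0122]
contact_force: [-0.4, -0.4, 0.1]
opening: 0.0884
```

View pics/w4.png

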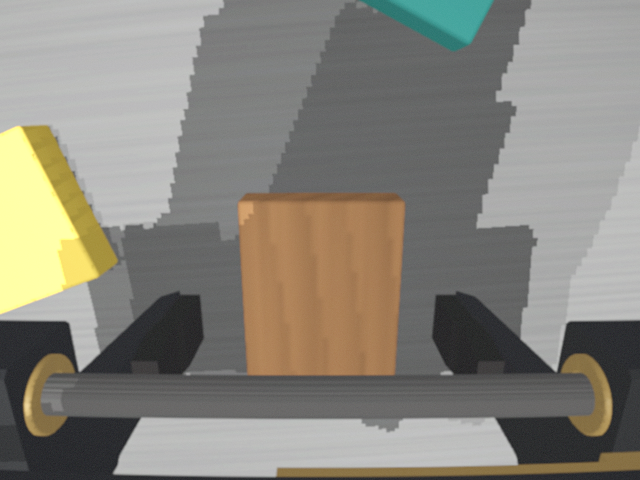

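The fingers are still about level with the block's top (block 240–403, finger gap 203–433 at v≈300). I'll keep feeling down.

```bash

python3 -m pendant '[{"rx":0,"ry":0,"rz":0,"tx":0,"ty":0,"tz":0.001,"claw":1},{"rx":0,"ry":0,"rz":0,"tx":0,"ty":0,"tz":0.001,"claw":1},{"rx":0,"ry":0,"rz":0,"tx":0,"ty":0,"tz":0.001,"claw":1},{"rx":0,"ry":0,"rz":0,"tx":0,"ty":0,"tz":0,"claw":1},{"rx":0,"ry":0,"rz":0,"tx":0,"ty":0,"tz":0,"claw":1}]' |grep -v -e rot -e grip
python3 -m pendant '[{"rx":0,"ry":0,"rz":0,"tx":0,"ty":0,"tz":0.001,"claw":1},{"rx":0,"ry":0,"rz":0,"tx":0,"ty":0,"tz":0.001,"claw":1},{"rx":0,"ry":0,"rz":0,"tx":0,"ty":0,"tz":0,"claw":1},{"rx":0,"ry":0,"rz":0,"tx":0,"ty":0,"tz":0,"claw":1},{"rx":0,"ry":0,"rz":0,"tx":0,"ty":0,"tz":0,"claw":1}]' |grep -v -e rot -e grip
python3 -m pendant '[{"rx":0,"ry":0,"rz":0,"tx":0,"ty":0,"tz":0.001,"claw":1},{"rx":0,"ry":0,"rz":0,"tx":0,"ty":0,"tz":0.001,"claw":1},{"rx":0,"ry":0,"rz":0,"tx":0,"ty":0,"tz":0,"claw":1},{"rx":0,"ry":0,"rz":0,"tx":0,"ty":0,"tz":0,"claw":1},{"rx":0,"ry":0,"rz":0,"tx":0,"ty":0,"tz":0,"claw":1}]' |grep -v -e rot -e grip
```

```text
clock: 7.38
eef_pos: [0.503, -0.0509, 0.0091]
contact_force: [0.1, 0.4, 0.8]
opening: 0.0883
clock: 7.8
eef_pos: [0.5031, -0.0509, 0.0072]
contact_force: [-0.2, -0.3, 0.3]
opening: 0.0881
clock: 8.22
eef_pos: [0.503, -0.0509, 0.0052]
contact_force: [0.1, -0.9, -0.7]
opening: 0.088
```

```bash

python3 -m pendant '[{"rx":0,"ry":0,"rz":0,"tx":0,"ty":0,"tz":0.001,"claw":1},{"rx":0,"ry":0,"rz":0,"tx":0,"ty":0,"tz":0.001,"claw":1},{"rx":0,"ry":0,"rz":0,"tx":0,"ty":0,"tz":0,"claw":1},{"rx":0,"ry":0,"rz":0,"tx":0,"ty":0,"tz":0,"claw":1},{"rx":0,"ry":0,"rz":0,"tx":0,"ty":0,"tz":0,"claw":1}]' |grep -v -e rot -e grip
python3 -m pendant '[{"rx":0,"ry":0,"rz":0,"tx":0,"ty":0,"tz":0.001,"claw":1},{"rx":0,"ry":0,"rz":0,"tx":0,"ty":0,"tz":0.001,"claw":1},{"rx":0,"ry":0,"rz":0,"tx":0,"ty":0,"tz":0,"claw":1},{"rx":0,"ry":0,"rz":0,"tx":0,"ty":0,"tz":0,"claw":1},{"rx":0,"ry":0,"rz":0,"tx":0,"ty":0,"tz":0,"claw":1}]' |grep -v -e rot -e grip
python3 -m pendant '[{"rx":0,"ry":0,"rz":0,"tx":0,"ty":0,"tz":0,"claw":-1},{"rx":0,"ry":0,"rz":0,"tx":0,"ty":0,"tz":0,"claw":-1},{"rx":0,"ry":0,"rz":0,"tx":0,"ty":0,"tz":0,"claw":-1},{"rx":0,"ry":0,"rz":0,"tx":0,"ty":0,"tz":0,"claw":-1},{"rx":0,"ry":0,"rz":0,"tx":0,"ty":0,"tz":0,"claw":-1}]' 20 |grep -v -e rot
python3 -c "
from h import *
cv2.imwrite('pics/w5.png',ctrl.snapshot('wrist')[:,:,::-1])"
```

```text
clock: 8.63
eef_pos: [0.503, -0.0509, 0.0032]
contact_force: [-0.3, 0.7, 0.2]
opening: 0.0882
clock: 9.05
eef_pos: [0.503, -0.0509, 0.0012]
contact_force: [0.6, -0.5, -0.7]
opening: 0.0882
clock: 9.47
eef_pos: [0.503, -0.0509, 0.0012]
contact_force: [-0.3, -0.2, 0.0]
opening: 0.0599
gripper_force: 20.0
```

View pics/w5.png

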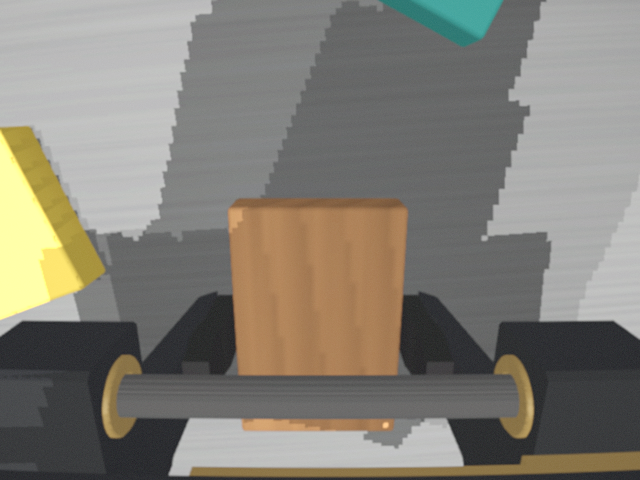

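Gripped at 59.9 mm opening, 20 N. Lift, then compute the way to the bed.

```bash

python3 -m pendant '[{"rx":0,"ry":0,"rz":0,"tx":0,"ty":0,"tz":-0.01,"claw":-1},{"rx":0,"ry":0,"rz":0,"tx":0,"ty":0,"tz":-0.02,"claw":-1},{"rx":0,"ry":0,"rz":0,"tx":0,"ty":0,"tz":-0.02,"claw":-1},{"rx":0,"ry":0,"rz":0,"tx":0,"ty":0,"tz":-0.02,"claw":-1},{"rx":0,"ry":0,"rz":0,"tx":0,"ty":0,"tz":-0.01,"claw":-1}]' 
python3 -c "
from h import *
go(.6,.143,.0162,67.2)"
```

```text
clock: 9.93
eef_pos: [0.5039, -0.0512, 0.084]
tool_rot: [0.036, 0.999, -0.001, 0.002]
contact_force: [-0.6, 0.2, -1.0]
opening: 0.0597
gripper_force: 20.0
tcp [ 0.5039 -0.0512  0.084 ] closing 85.9 q6 -1.83 shift [-0.0817  0.2006  0.0678] rz 18.680265598386356 tilt 0.19 t 9.9333
```

```bash

python3 -m pendant '[{"rx":0,"ry":0,"rz":0,"tx":-0.0082,"ty":0.02,"tz":0,"claw":-1},{"rx":0,"ry":0,"rz":0,"tx":-0.0082,"ty":0.02,"tz":0,"claw":-1},{"rx":0,"ry":0,"rz":0,"tx":-0.0082,"ty":0.02,"tz":0,"claw":-1},{"rx":0,"ry":0,"rz":0,"tx":-0.0082,"ty":0.02,"tz":0,"claw":-1},{"rx":0,"ry":0,"rz":0,"tx":-0.0082,"ty":0.02,"tz":0,"claw":-1}]' >/dev/null
python3 -m pendant '[{"rx":0,"ry":0,"rz":0,"tx":-0.0082,"ty":0.02,"tz":0,"claw":-1},{"rx":0,"ry":0,"rz":0,"tx":-0.0082,"ty":0.02,"tz":0,"claw":-1},{"rx":0,"ry":0,"rz":0,"tx":-0.0082,"ty":0.02,"tz":0,"claw":-1},{"rx":0,"ry":0,"rz":0,"tx":-0.0082,"ty":0.02,"tz":0,"claw":-1},{"rx":0,"ry":0,"rz":0,"tx":-0.0082,"ty":0.02,"tz":0,"claw":-1}]' >/dev/null
python3 -m pendant '[{"rx":0,"ry":0,"rz":3.74,"tx":0,"ty":0,"tz":0,"claw":-1},{"rx":0,"ry":0,"rz":3.74,"tx":0,"ty":0,"tz":0,"claw":-1},{"rx":0,"ry":0,"rz":3.74,"tx":0,"ty":0,"tz":0,"claw":-1},{"rx":0,"ry":0,"rz":3.74,"tx":0,"ty":0,"tz":0,"claw":-1},{"rx":0,"ry":0,"rz":3.74,"tx":0,"ty":0,"tz":0,"claw":-1}]' >/dev/null
python3 -m pendant '[{"rx":0,"ry":0,"rz":0,"tx":0,"ty":0,"tz":0.02,"claw":-1},{"rx":0,"ry":0,"rz":0,"tx":0,"ty":0,"tz":0.02,"claw":-1},{"rx":0,"ry":0,"rz":0,"tx":0,"ty":0,"tz":0.005,"claw":-1},{"rx":0,"ry":0,"rz":0,"tx":0,"ty":0,"tz":0.0,"claw":-1},{"rx":0,"ry":0,"rz":0,"tx":0,"ty":0,"tz":0,"claw":-1}]' 
python3 -c "
from h import *
go(.6,.143,.0162,67.2)
cv2.imwrite('pics/w6.png',ctrl.snapshot('wrist')[:,:,::-1])"
```

```text
clock: 11.6
eef_pos: [0.5995, 0.1427, 0.0368]
tool_rot: [0.198, 0.98, 0.0, 0.0]
contact_force: [0.4, 0.7, 0.4]
opening: 0.0594
gripper_force: 20.0
tcp [0.5995 0.1427 0.0368] closing 67.2 q6 -1.13 shift [-0.0004  0.0005  0.0206] rz -0.024620341472456175 tilt 0.02 t 11.6
```

View pics/w6.png

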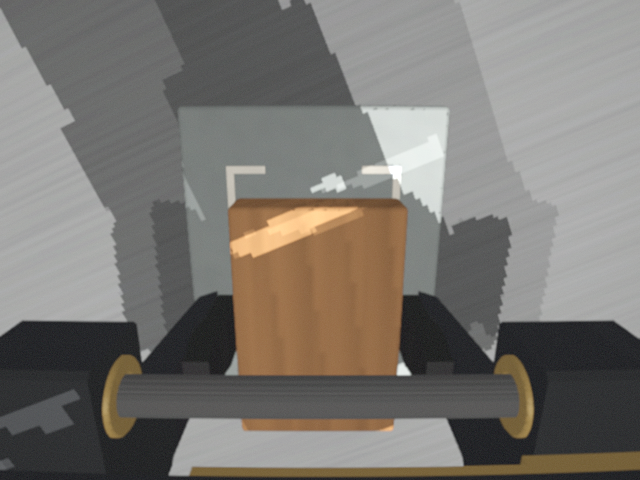

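The block is aligned laterally and square with the corner marks (marks 227–402 px, block 230–406). Lower to contact.

```bash

python3 -m pendant '[{"rx":0,"ry":0,"rz":0,"tx":0,"ty":0,"tz":0.008,"claw":-1},{"rx":0,"ry":0,"rz":0,"tx":0,"ty":0,"tz":0.006,"claw":-1},{"rx":0,"ry":0,"rz":0,"tx":0,"ty":0,"tz":0.004,"claw":-1},{"rx":0,"ry":0,"rz":0,"tx":0,"ty":0,"tz":0.002,"claw":-1},{"rx":0,"ry":0,"rz":0,"tx":0,"ty":0,"tz":0,"claw":-1}]' |grep -e eef -e contact
python3 -m pendant '[{"rx":0,"ry":0,"rz":0,"tx":0,"ty":0,"tz":0.0005,"claw":-1},{"rx":0,"ry":0,"rz":0,"tx":0,"ty":0,"tz":0.0005,"claw":-1},{"rx":0,"ry":0,"rz":0,"tx":0,"ty":0,"tz":0.0005,"claw":-1},{"rx":0,"ry":0,"rz":0,"tx":0,"ty":0,"tz":0,"claw":-1},{"rx":0,"ry":0,"rz":0,"tx":0,"ty":0,"tz":0,"claw":-1}]' |grep -e eef -e contact
```

```text
eef_pos: [0.599, 0.1427, 0.0157]
contact_force: [0.3, 0.2, -0.5]
eef_pos: [0.5994, 0.1427, 0.0152]
contact_force: [-2.2, -0.6, 5.3]
```

```bash

python3 -m pendant '[{"rx":0,"ry":0,"rz":0,"tx":0,"ty":0,"tz":0,"claw":1},{"rx":0,"ry":0,"rz":0,"tx":0,"ty":0,"tz":0,"claw":1},{"rx":0,"ry":0,"rz":0,"tx":0,"ty":0,"tz":0,"claw":1},{"rx":0,"ry":0,"rz":0,"tx":0,"ty":0,"tz":0,"claw":1},{"rx":0,"ry":0,"rz":0,"tx":0,"ty":0,"tz":0,"claw":1}]' >/dev/null
python3 -m pendant '[{"rx":0,"ry":0,"rz":0,"tx":0,"ty":0,"tz":-0.01,"claw":1},{"rx":0,"ry":0,"rz":0,"tx":0,"ty":0,"tz":-0.02,"claw":1},{"rx":0,"ry":0,"rz":0,"tx":0,"ty":0,"tz":-0.03,"claw":1},{"rx":0,"ry":0,"rz":0,"tx":0,"ty":0,"tz":-0.03,"claw":1},{"rx":0,"ry":0,"rz":0,"tx":0,"ty":0,"tz":-0.03,"claw":1}]' >/dev/null
python3 -m pendant '[{"rx":0,"ry":0,"rz":0,"tx":0,"ty":0,"tz":-0.03,"claw":1},{"rx":0,"ry":0,"rz":0,"tx":0,"ty":0,"tz":-0.02,"claw":1},{"rx":0,"ry":0,"rz":0,"tx":0,"ty":0,"tz":-0.01,"claw":1},{"rx":0,"ry":0,"rz":0,"tx":0,"ty":0,"tz":0,"claw":1},{"rx":0,"ry":0,"rz":0,"tx":0,"ty":0,"tz":0,"claw":1}]' | grep -e clock -e eef
python3 -c "
from h import *
x=wrist('w7',.032,(5,100,40),(20,255,255),(.6,.143))
y=wrist('w7b',.014,(0,0,100),(180,75,255),(.6,.143),150)
go(.637,-.229,.2,-45.3)"
```

```text
clock: 13.73
eef_pos: [0.5989, 0.1427, 0.1941]
w7 (array([0.59846088, 0.14139807]), 89.04549407958984, 59.095008850097656, -22.765296936035156)
w7b (array([0.61043427, 0.13757076]), 255.58892822265625, 249.76373291015625, 67.57691192626953)
tcp [0.5986 0.1426 0.193 ] closing 67.2 q6 -1.13 shift [-0.1795 -0.3276 -0.0071] rz -67.52644585298094 tilt 0.17 t 13.8333
```

View pics/w7.png

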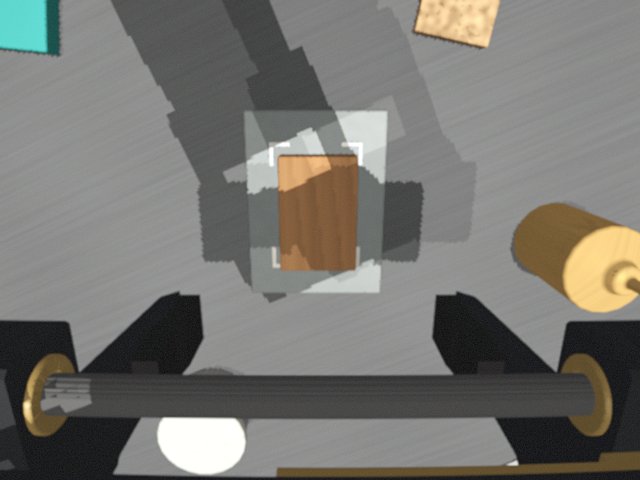

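Block released near the centre and square (278–357 px inside the marks at 270–362). I'm moving to the plate, turning the positive way because of the joint 6 range.

```bash
python3 -c "
from h import *
p=ctrl.camera_params('wrist');print(cast([[246,111],[387,111],[380,293],[253,293]],p,.014).mean(0))"
python3 -m pendant '[{"rx":0,"ry":0,"rz":0,"tx":-0.012,"ty":-0.0218,"tz":0,"claw":1},{"rx":0,"ry":0,"rz":0,"tx":-0.012,"ty":-0.0218,"tz":0,"claw":1},{"rx":0,"ry":0,"rz":0,"tx":-0.012,"ty":-0.0218,"tz":0,"claw":1},{"rx":0,"ry":0,"rz":0,"tx":-0.012,"ty":-0.0218,"tz":0,"claw":1},{"rx":0,"ry":0,"rz":0,"tx":-0.012,"ty":-0.0218,"tz":0,"claw":1}]' >/dev/null
python3 -m pendant '[{"rx":0,"ry":0,"rz":0,"tx":-0.012,"ty":-0.0218,"tz":0,"claw":1},{"rx":0,"ry":0,"rz":0,"tx":-0.012,"ty":-0.0218,"tz":0,"claw":1},{"rx":0,"ry":0,"rz":0,"tx":-0.012,"ty":-0.0218,"tz":0,"claw":1},{"rx":0,"ry":0,"rz":0,"tx":-0.012,"ty":-0.0218,"tz":0,"claw":1},{"rx":0,"ry":0,"rz":0,"tx":-0.012,"ty":-0.0218,"tz":0,"claw":1}]' >/dev/null
python3 -m pendant '[{"rx":0,"ry":0,"rz":0,"tx":-0.012,"ty":-0.0218,"tz":0,"claw":1},{"rx":0,"ry":0,"rz":0,"tx":-0.012,"ty":-0.0218,"tz":0,"claw":1},{"rx":0,"ry":0,"rz":0,"tx":-0.012,"ty":-0.0218,"tz":0,"claw":1},{"rx":0,"ry":0,"rz":0,"tx":-0.012,"ty":-0.0218,"tz":0,"claw":1},{"rx":0,"ry":0,"rz":0,"tx":-0.012,"ty":-0.0218,"tz":0,"claw":1}]' >/dev/null
python3 -m pendant '[{"rx":0,"ry":0,"rz":5.6,"tx":0,"ty":0,"tz":0,"claw":1},{"rx":0,"ry":0,"rz":5.6,"tx":0,"ty":0,"tz":0,"claw":1},{"rx":0,"ry":0,"rz":5.6,"tx":0,"ty":0,"tz":0,"claw":1},{"rx":0,"ry":0,"rz":5.6,"tx":0,"ty":0,"tz":0,"claw":1},{"rx":0,"ry":0,"rz":5.6,"tx":0,"ty":0,"tz":0,"claw":1}]' >/dev/null
python3 -m pendant '[{"rx":0,"ry":0,"rz":5.6,"tx":0,"ty":0,"tz":0,"claw":1},{"rx":0,"ry":0,"rz":5.6,"tx":0,"ty":0,"tz":0,"claw":1},{"rx":0,"ry":0,"rz":5.6,"tx":0,"ty":0,"tz":0,"claw":1},{"rx":0,"ry":0,"rz":5.6,"tx":0,"ty":0,"tz":0,"claw":1},{"rx":0,"ry":0,"rz":5.6,"tx":0,"ty":0,"tz":0,"claw":1}]' >/dev/null
python3 -m pendant '[{"rx":0,"ry":0,"rz":5.6,"tx":0,"ty":0,"tz":0,"claw":1},{"rx":0,"ry":0,"rz":5.6,"tx":0,"ty":0,"tz":0,"claw":1},{"rx":0,"ry":0,"rz":5.6,"tx":0,"ty":0,"tz":0,"claw":1},{"rx":0,"ry":0,"rz":5.6,"tx":0,"ty":0,"tz":0,"claw":1},{"rx":0,"ry":0,"rz":5.6,"tx":0,"ty":0,"tz":0,"claw":1}]' >/dev/null
python3 -m pendant '[{"rx":0,"ry":0,"rz":5.6,"tx":0,"ty":0,"tz":0,"claw":1},{"rx":0,"ry":0,"rz":5.6,"tx":0,"ty":0,"tz":0,"claw":1},{"rx":0,"ry":0,"rz":5.6,"tx":0,"ty":0,"tz":0,"claw":1},{"rx":0,"ry":0,"rz":5.6,"tx":0,"ty":0,"tz":0,"claw":1},{"rx":0,"ry":0,"rz":5.6,"tx":0,"ty":0,"tz":0,"claw":1}]' >/dev/null
python3 -c "
from h import *
go(.637,-.229,.2,-45.3)
x=wrist('w8',.008,(0,0,170),(180,70,255),(.637,-.229),75)
go(*x[0],.002,x[3]+90)"
```

```text
[0.59591445 0.14127685]
tcp [ 0.6379 -0.2283  0.1928] closing -45.1 q6 0.27 shift [-0.0011 -0.0002 -0.0072] rz 0.1950350119090274 tilt 0.17 t 16.75
w8 (array([ 0.61780597, -0.24559961]), 47.87458038330078, 27.701793670654297, -42.09891891479492)
tcp [ 0.6379 -0.2284  0.1929] closing -45.4 q6 0.28 shift [-0.0262 -0.0013  0.1909] rz 86.66716888384951 tilt 0.16 t 16.8
```

View pics/w8.png

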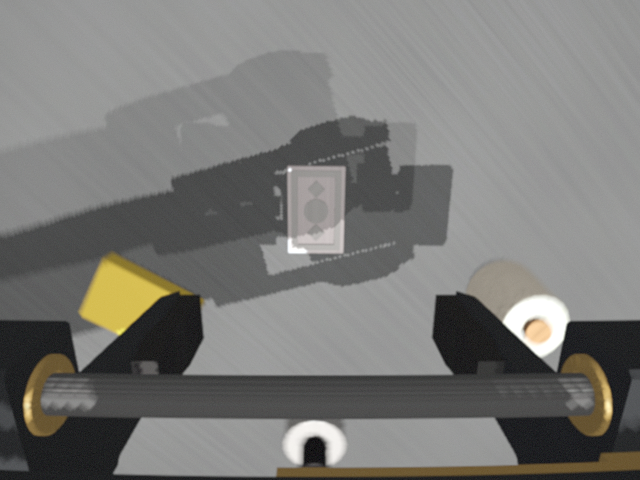

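The plate sits between the fingers at px (288–344, 166–253), relief up. I'll compute the exact centre from its corners.

```bash
python3 -c "
from h import *
p=ctrl.camera_params('wrist');q=cast([[288,166],[344,166],[344,253],[288,253]],p,.008);d=q[3]-q[0]+q[2]-q[1]
print(np.linalg.norm(d)/2,np.linalg.norm(q[1]-q[0]))
a=np.degrees(np.arctan2(d[1],d[0]));print(a,q.mean(0));go(*q.mean(0),.004,a+90)"
```

```text
0.07255531622149064 0.04433519066948927
-135.45189828624407 [ 0.63463299 -0.23033803]
tcp [ 0.6379 -0.2284  0.1929] closing -45.4 q6 0.28 shift [-0.0035 -0.0004  0.1889] rz 0.020148255298664708 tilt 0.16 t 16.8
```

```bash

python3 -m pendant '[{"rx":0,"ry":0,"rz":0,"tx":-0.0035,"ty":-0.0004,"tz":0.02,"claw":1},{"rx":0,"ry":0,"rz":0,"tx":0,"ty":0,"tz":0.03,"claw":1},{"rx":0,"ry":0,"rz":0,"tx":0,"ty":0,"tz":0.03,"claw":1},{"rx":0,"ry":0,"rz":0,"tx":0,"ty":0,"tz":0.03,"claw":1},{"rx":0,"ry":0,"rz":0,"tx":0,"ty":0,"tz":0.03,"claw":1}]' >/dev/null
python3 -m pendant '[{"rx":0,"ry":0,"rz":0,"tx":0,"ty":0,"tz":0.02,"claw":1},{"rx":0,"ry":0,"rz":0,"tx":0,"ty":0,"tz":0.015,"claw":1},{"rx":0,"ry":0,"rz":0,"tx":0,"ty":0,"tz":0.01,"claw":1},{"rx":0,"ry":0,"rz":0,"tx":0,"ty":0,"tz":0.003,"claw":1},{"rx":0,"ry":0,"rz":0,"tx":0,"ty":0,"tz":0,"claw":1}]' | grep -e eef -e cont
python3 -m pendant '[{"rx":0,"ry":0,"rz":0,"tx":0,"ty":0,"tz":0.001,"claw":1},{"rx":0,"ry":0,"rz":0,"tx":0,"ty":0,"tz":0.001,"claw":1},{"rx":0,"ry":0,"rz":0,"tx":0,"ty":0,"tz":0.001,"claw":1},{"rx":0,"ry":0,"rz":0,"tx":0,"ty":0,"tz":0,"claw":1},{"rx":0,"ry":0,"rz":0,"tx":0,"ty":0,"tz":0,"claw":1}]' | grep -e eef -e cont
```

```text
eef_pos: [0.6352, -0.2305, 0.0059]
contact_force: [-0.2, 0.1, -0.3]
eef_pos: [0.6356, -0.2308, 0.0041]
contact_force: [0.0, 0.1, 0.2]
```

```bash

python3 -m pendant '[{"rx":0,"ry":0,"rz":0,"tx":0,"ty":0,"tz":0.001,"claw":1},{"rx":0,"ry":0,"rz":0,"tx":0,"ty":0,"tz":0.001,"claw":1},{"rx":0,"ry":0,"rz":0,"tx":0,"ty":0,"tz":0,"claw":1},{"rx":0,"ry":0,"rz":0,"tx":0,"ty":0,"tz":0,"claw":1},{"rx":0,"ry":0,"rz":0,"tx":0,"ty":0,"tz":0,"claw":1}]' | grep -e eef -e cont
python3 -m pendant '[{"rx":0,"ry":0,"rz":0,"tx":0,"ty":0,"tz":0.001,"claw":1},{"rx":0,"ry":0,"rz":0,"tx":0,"ty":0,"tz":0.001,"claw":1},{"rx":0,"ry":0,"rz":0,"tx":0,"ty":0,"tz":0,"claw":1},{"rx":0,"ry":0,"rz":0,"tx":0,"ty":0,"tz":0,"claw":1},{"rx":0,"ry":0,"rz":0,"tx":0,"ty":0,"tz":0,"claw":1}]' | grep -e eef -e cont
python3 -m pendant '[{"rx":0,"ry":0,"rz":0,"tx":0,"ty":0,"tz":0.001,"claw":1},{"rx":0,"ry":0,"rz":0,"tx":0,"ty":0,"tz":0,"claw":1},{"rx":0,"ry":0,"rz":0,"tx":0,"ty":0,"tz":0,"claw":1},{"rx":0,"ry":0,"rz":0,"tx":0,"ty":0,"tz":0,"claw":1},{"rx":0,"ry":0,"rz":0,"tx":0,"ty":0,"tz":0,"claw":1}]' | grep -e eef -e cont
python3 -c "
from h import *
s=ctrl.read_state();print(s['joint_pos'],s['clock']);cv2.imwrite('pics/w9.png',ctrl.snapshot('wrist')[:,:,::-1])"
```

```text
eef_pos: [0.6355, -0.2307, 0.0017]
contact_force: [-0.5, -0.3, -0.4]
eef_pos: [0.6355, -0.2307, -0.0003]
contact_force: [-0.9, 0.4, 0.2]
eef_pos: [0.6355, -0.2307, -0.0013]
contact_force: [-0.4, -0.1, 0.0]
[-5.21149075e-01  8.78084361e-01  1.20088185e+00 -3.63667280e-06
  1.06263336e+00  2.61232228e-01] 19.3
```

View pics/w9.png

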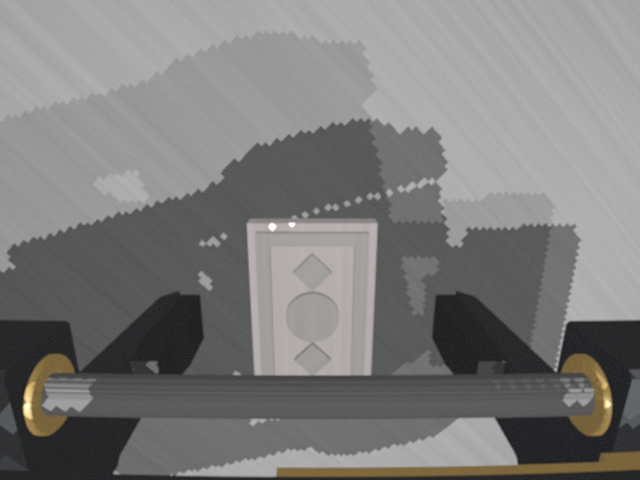

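The plate (248–377 px) lies between the fingers, and the tips look about level with its lower half. Close.

```bash

python3 -m pendant '[{"rx":0,"ry":0,"rz":0,"tx":0,"ty":0,"tz":0.001,"claw":-1},{"rx":0,"ry":0,"rz":0,"tx":0,"ty":0,"tz":0,"claw":-1},{"rx":0,"ry":0,"rz":0,"tx":0,"ty":0,"tz":0,"claw":-1},{"rx":0,"ry":0,"rz":0,"tx":0,"ty":0,"tz":0,"claw":-1},{"rx":0,"ry":0,"rz":0,"tx":0,"ty":0,"tz":0,"claw":-1}]' 20 >/dev/null
python3 -m pendant '[{"rx":0,"ry":0,"rz":0,"tx":0,"ty":0,"tz":0,"claw":-1},{"rx":0,"ry":0,"rz":0,"tx":0,"ty":0,"tz":0,"claw":-1},{"rx":0,"ry":0,"rz":0,"tx":0,"ty":0,"tz":0,"claw":-1},{"rx":0,"ry":0,"rz":0,"tx":0,"ty":0,"tz":0,"claw":-1},{"rx":0,"ry":0,"rz":0,"tx":0,"ty":0,"tz":0,"claw":-1}]'
```

```text
clock: 20.18
eef_pos: [0.6355, -0.2307, -0.0023]
tool_rot: [0.923, 0.384, -0.0, -0.0]
contact_force: [-0.2, 1.4, 0.0]
opening: 0.0452
gripper_force: 20.0
```

```bash

python3 -m pendant '[{"rx":0,"ry":0,"rz":0,"tx":0,"ty":0,"tz":-0.01,"claw":-1},{"rx":0,"ry":0,"rz":0,"tx":0,"ty":0,"tz":-0.03,"claw":-1},{"rx":0,"ry":0,"rz":0,"tx":0,"ty":0,"tz":-0.03,"claw":-1},{"rx":0,"ry":0,"rz":0,"tx":0,"ty":0,"tz":-0.02,"claw":-1},{"rx":0,"ry":0,"rz":0,"tx":0,"ty":0,"tz":-0.01,"claw":-1}]' 
python3 -c "
from h import *
go(.5985,.1414,.0307,67.2)"
```

```text
clock: 20.6
eef_pos: [0.6366, -0.2313, 0.1018]
tool_rot: [0.923, 0.384, 0.002, 0.002]
contact_force: [-0.4, 1.4, 0.6]
opening: 0.0449
gripper_force: 20.0
tcp [ 0.6366 -0.2313  0.1018] closing -44.8 q6 0.26 shift [ 0.2374 -0.2901  0.0699] rz 67.97724983855477 tilt 0.3 t 20.6
```

```bash

python3 -m pendant '[{"rx":0,"ry":0,"rz":0,"tx":0.0158,"ty":-0.0193,"tz":0,"claw":-1},{"rx":0,"ry":0,"rz":0,"tx":0.0158,"ty":-0.0193,"tz":0,"claw":-1},{"rx":0,"ry":0,"rz":0,"tx":0.0158,"ty":-0.0193,"tz":0,"claw":-1},{"rx":0,"ry":0,"rz":0,"tx":0.0158,"ty":-0.0193,"tz":0,"claw":-1},{"rx":0,"ry":0,"rz":0,"tx":0.0158,"ty":-0.0193,"tz":0,"claw":-1}]' >/dev/null
python3 -m pendant '[{"rx":0,"ry":0,"rz":0,"tx":0.0158,"ty":-0.0193,"tz":0,"claw":-1},{"rx":0,"ry":0,"rz":0,"tx":0.0158,"ty":-0.0193,"tz":0,"claw":-1},{"rx":0,"ry":0,"rz":0,"tx":0.0158,"ty":-0.0193,"tz":0,"claw":-1},{"rx":0,"ry":0,"rz":0,"tx":0.0158,"ty":-0.0193,"tz":0,"claw":-1},{"rx":0,"ry":0,"rz":0,"tx":0.0158,"ty":-0.0193,"tz":0,"claw":-1}]' >/dev/null
python3 -m pendant '[{"rx":0,"ry":0,"rz":0,"tx":0.0158,"ty":-0.0193,"tz":0,"claw":-1},{"rx":0,"ry":0,"rz":0,"tx":0.0158,"ty":-0.0193,"tz":0,"claw":-1},{"rx":0,"ry":0,"rz":0,"tx":0.0158,"ty":-0.0193,"tz":0,"claw":-1},{"rx":0,"ry":0,"rz":0,"tx":0.0158,"ty":-0.0193,"tz":0,"claw":-1},{"rx":0,"ry":0,"rz":0,"tx":0.0158,"ty":-0.0193,"tz":0,"claw":-1}]' >/dev/null
python3 -m pendant '[{"rx":0,"ry":0,"rz":6.74,"tx":0,"ty":0,"tz":0,"claw":-1},{"rx":0,"ry":0,"rz":6.74,"tx":0,"ty":0,"tz":0,"claw":-1},{"rx":0,"ry":0,"rz":6.74,"tx":0,"ty":0,"tz":0,"claw":-1},{"rx":0,"ry":0,"rz":6.74,"tx":0,"ty":0,"tz":0,"claw":-1},{"rx":0,"ry":0,"rz":6.74,"tx":0,"ty":0,"tz":0,"claw":-1}]' >/dev/null
python3 -m pendant '[{"rx":0,"ry":0,"rz":6.74,"tx":0,"ty":0,"tz":0,"claw":-1},{"rx":0,"ry":0,"rz":6.74,"tx":0,"ty":0,"tz":0,"claw":-1},{"rx":0,"ry":0,"rz":6.74,"tx":0,"ty":0,"tz":0,"claw":-1},{"rx":0,"ry":0,"rz":6.74,"tx":0,"ty":0,"tz":0,"claw":-1},{"rx":0,"ry":0,"rz":6.74,"tx":0,"ty":0,"tz":0,"claw":-1}]' >/dev/null
python3 -m pendant '[{"rx":0,"ry":0,"rz":0,"tx":0,"ty":0,"tz":0.01,"claw":-1},{"rx":0,"ry":0,"rz":0,"tx":0,"ty":0,"tz":0.01,"claw":-1},{"rx":0,"ry":0,"rz":0,"tx":0,"ty":0,"tz":0.01,"claw":-1},{"rx":0,"ry":0,"rz":0,"tx":0,"ty":0,"tz":0,"claw":-1},{"rx":0,"ry":0,"rz":0,"tx":0,"ty":0,"tz":0,"claw":-1}]' |grep -e open -e force
python3 -c "
from h import *
go(.5985,.1414,.0307,67.2)"
```

```text
contact_force: [-0.0, -0.3, -0.4]
opening: 0.045
gripper_force: 20.0
tcp [0.5968 0.1414 0.0666] closing -112.1 q6 2.0 shift [ 0.0017 -0.0007  0.0359] rz 0.6622293892990001 tilt 0.12 t 23.1
```

```bash

python3 -m pendant '[{"rx":0,"ry":0,"rz":0,"tx":0.0017,"ty":-0.0007,"tz":0.01,"claw":-1},{"rx":0,"ry":0,"rz":0.66,"tx":0,"ty":0,"tz":0.012,"claw":-1},{"rx":0,"ry":0,"rz":0,"tx":0,"ty":0,"tz":0.008,"claw":-1},{"rx":0,"ry":0,"rz":0,"tx":0,"ty":0,"tz":0.003,"claw":-1},{"rx":0,"ry":0,"rz":0,"tx":0,"ty":0,"tz":0,"claw":-1}]' |grep -e eef -e force
python3 -m pendant '[{"rx":0,"ry":0,"rz":0,"tx":0,"ty":0,"tz":0.001,"claw":-1},{"rx":0,"ry":0,"rz":0,"tx":0,"ty":0,"tz":0.001,"claw":-1},{"rx":0,"ry":0,"rz":0,"tx":0,"ty":0,"tz":0,"claw":-1},{"rx":0,"ry":0,"rz":0,"tx":0,"ty":0,"tz":0,"claw":-1},{"rx":0,"ry":0,"rz":0,"tx":0,"ty":0,"tz":0,"claw":-1}]' |grep -e eef -e force
python3 -m pendant '[{"rx":0,"ry":0,"rz":0,"tx":0,"ty":0,"tz":0.0005,"claw":-1},{"rx":0,"ry":0,"rz":0,"tx":0,"ty":0,"tz":0.0005,"claw":-1},{"rx":0,"ry":0,"rz":0,"tx":0,"ty":0,"tz":0,"claw":-1},{"rx":0,"ry":0,"rz":0,"tx":0,"ty":0,"tz":0,"claw":-1},{"rx":0,"ry":0,"rz":0,"tx":0,"ty":0,"tz":0,"claw":-1}]' |grep -e eef -e force
python3 -c "
from h import *
cv2.imwrite('pics/w10.png',ctrl.snapshot('wrist')[:,:,::-1])"
```

```text
eef_pos: [0.5985, 0.1414, 0.0334]
contact_force: [-0.6, 0.3, -0.2]
gripper_force: 20.0
eef_pos: [0.5992, 0.1415, 0.033]
contact_force: [-0.8, 0.0, 0.0]
gripper_force: 20.0
eef_pos: [0.5991, 0.1415, 0.0317]
contact_force: [-0.7, 0.5, -0.7]
gripper_force: 20.0
```

View pics/w10.png

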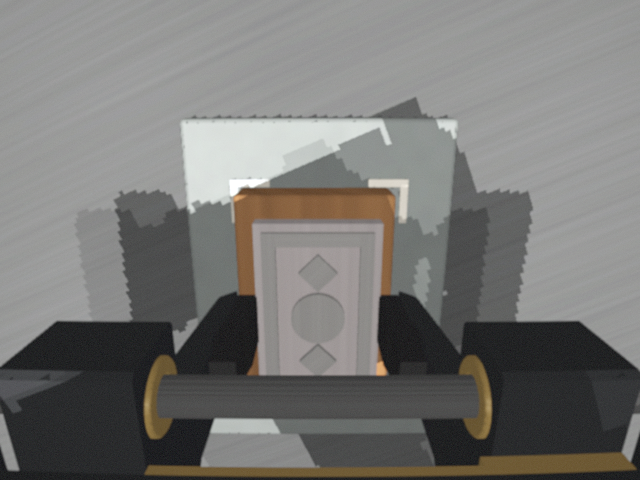

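The plate (253–382 px) sits centred over the block (236–393), about 1 mm off. Lower to contact.

```bash

python3 -m pendant '[{"rx":0,"ry":0,"rz":0,"tx":0,"ty":0,"tz":0.0005,"claw":-1},{"rx":0,"ry":0,"rz":0,"tx":0,"ty":0,"tz":0.0005,"claw":-1},{"rx":0,"ry":0,"rz":0,"tx":0,"ty":0,"tz":0.0005,"claw":-1},{"rx":0,"ry":0,"rz":0,"tx":0,"ty":0,"tz":0,"claw":-1},{"rx":0,"ry":0,"rz":0,"tx":0,"ty":0,"tz":0,"claw":-1}]' |grep -e eef -e force
python3 -m pendant '[{"rx":0,"ry":0,"rz":0,"tx":0,"ty":0,"tz":0.0005,"claw":-1},{"rx":0,"ry":0,"rz":0,"tx":0,"ty":0,"tz":0.0005,"claw":-1},{"rx":0,"ry":0,"rz":0,"tx":0,"ty":0,"tz":0,"claw":-1},{"rx":0,"ry":0,"rz":0,"tx":0,"ty":0,"tz":0,"claw":-1},{"rx":0,"ry":0,"rz":0,"tx":0,"ty":0,"tz":0,"claw":-1}]' |grep -e eef -e force
```

```text
eef_pos: [0.5991, 0.1415, 0.0302]
contact_force: [-0.1, 0.1, -1.4]
gripper_force: 20.0
eef_pos: [0.5992, 0.1414, 0.0296]
contact_force: [-2.7, -0.1, 5.6]
gripper_force: 20.0
```

Contact. Release, rise, check, then head to the pad.

```bash

python3 -m pendant '[{"rx":0,"ry":0,"rz":0,"tx":0,"ty":0,"tz":0,"claw":1},{"rx":0,"ry":0,"rz":0,"tx":0,"ty":0,"tz":0,"claw":1},{"rx":0,"ry":0,"rz":0,"tx":0,"ty":0,"tz":0,"claw":1},{"rx":0,"ry":0,"rz":0,"tx":0,"ty":0,"tz":0,"claw":1},{"rx":0,"ry":0,"rz":0,"tx":0,"ty":0,"tz":0,"claw":1}]' >/dev/null
python3 -m pendant '[{"rx":0,"ry":0,"rz":0,"tx":0,"ty":0,"tz":-0.01,"claw":1},{"rx":0,"ry":0,"rz":0,"tx":0,"ty":0,"tz":-0.03,"claw":1},{"rx":0,"ry":0,"rz":0,"tx":0,"ty":0,"tz":-0.03,"claw":1},{"rx":0,"ry":0,"rz":0,"tx":0,"ty":0,"tz":-0.03,"claw":1},{"rx":0,"ry":0,"rz":0,"tx":0,"ty":0,"tz":-0.03,"claw":1}]' >/dev/null
python3 -m pendant '[{"rx":0,"ry":0,"rz":0,"tx":0,"ty":0,"tz":-0.02,"claw":1},{"rx":0,"ry":0,"rz":0,"tx":0,"ty":0,"tz":-0.01,"claw":1},{"rx":0,"ry":0,"rz":0,"tx":0,"ty":0,"tz":0,"claw":1},{"rx":0,"ry":0,"rz":0,"tx":0,"ty":0,"tz":0,"claw":1},{"rx":0,"ry":0,"rz":0,"tx":0,"ty":0,"tz":0,"claw":1}]' | grep -e clock -e eef
python3 -c "
from h import *
x=wrist('w11',.041,(0,0,110),(180,70,255),(.598,.141),47)
y=wrist('w11',.032,(5,100,40),(20,255,255),(.598,.141))
go(.4806,.3113,.2,-123.7)"
```

```text
clock: 26.48
eef_pos: [0.5985, 0.1414, 0.1875]
w11 (array([0.59805273, 0.14036812]), 68.04563903808594, 46.703697204589844, -22.858413696289062)
w11 (array([0.60011047, 0.14082242]), 89.42678833007812, 58.89369201660156, -22.873268127441406)
tcp [0.5986 0.1414 0.1877] closing -112.9 q6 2.01 shift [-0.1748 -0.1106 -0.012 ] rz 10.808226573177905 tilt 0.15 t 26.5833
```

View pics/w11.png

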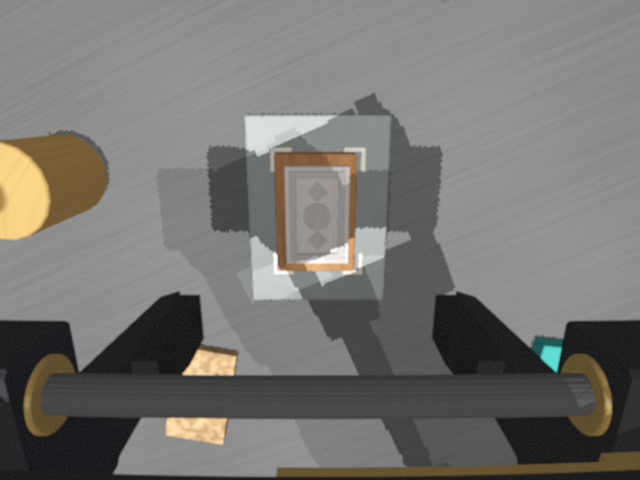

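The plate is centred on the block and square, relief up. On to the cork pad.

```bash

python3 -m pendant '[{"rx":0,"ry":0,"rz":0,"tx":-0.0175,"ty":-0.0111,"tz":0,"claw":1},{"rx":0,"ry":0,"rz":0,"tx":-0.0175,"ty":-0.0111,"tz":0,"claw":1},{"rx":0,"ry":0,"rz":0,"tx":-0.0175,"ty":-0.0111,"tz":0,"claw":1},{"rx":0,"ry":0,"rz":0,"tx":-0.0175,"ty":-0.0111,"tz":0,"claw":1},{"rx":0,"ry":0,"rz":0,"tx":-0.0175,"ty":-0.0111,"tz":0,"claw":1}]' >/dev/null
python3 -m pendant '[{"rx":0,"ry":0,"rz":0,"tx":-0.0175,"ty":-0.0111,"tz":0,"claw":1},{"rx":0,"ry":0,"rz":0,"tx":-0.0175,"ty":-0.0111,"tz":0,"claw":1},{"rx":0,"ry":0,"rz":0,"tx":-0.0175,"ty":-0.0111,"tz":0,"claw":1},{"rx":0,"ry":0,"rz":0,"tx":-0.0175,"ty":-0.0111,"tz":0,"claw":1},{"rx":0,"ry":0,"rz":0,"tx":-0.0175,"ty":-0.0111,"tz":0,"claw":1}]' >/dev/null
python3 -m pendant '[{"rx":0,"ry":0,"rz":3.6,"tx":0,"ty":0,"tz":0,"claw":1},{"rx":0,"ry":0,"rz":3.6,"tx":0,"ty":0,"tz":0,"claw":1},{"rx":0,"ry":0,"rz":3.6,"tx":0,"ty":0,"tz":0,"claw":1},{"rx":0,"ry":0,"rz":0,"tx":0,"ty":0,"tz":0,"claw":1},{"rx":0,"ry":0,"rz":0,"tx":0,"ty":0,"tz":0,"claw":1}]' | grep -e clock -e eef
python3 -c "
from h import *
x=wrist('w12',.01,(5,70,40),(25,255,255),(.4806,.3113),95)
go(*x[0],.0,x[3]+90)"
```

```text
clock: 27.83
eef_pos: [0.4809, 0.3117, 0.1885]
w12 (array([0.47791751, 0.30937939]), 99.97290802001953, 56.2996940612793, -33.74217987060547)
tcp [0.4809 0.3117 0.1887] closing -123.6 q6 2.53 shift [-0.0011  0.0034  0.1887] rz 0.16338815283245367 tilt 0.06 t 27.8833
```

```bash

python3 -m pendant '[{"rx":0,"ry":0,"rz":0,"tx":-0.0011,"ty":0.0034,"tz":0.02,"claw":1},{"rx":0,"ry":0,"rz":0,"tx":0,"ty":0,"tz":0.03,"claw":1},{"rx":0,"ry":0,"rz":0,"tx":0,"ty":0,"tz":0.03,"claw":1},{"rx":0,"ry":0,"rz":0,"tx":0,"ty":0,"tz":0.03,"claw":1},{"rx":0,"ry":0,"rz":0,"tx":0,"ty":0,"tz":0.03,"claw":1}]' >/dev/null
python3 -m pendant '[{"rx":0,"ry":0,"rz":0,"tx":0,"ty":0,"tz":0.02,"claw":1},{"rx":0,"ry":0,"rz":0,"tx":0,"ty":0,"tz":0.015,"claw":1},{"rx":0,"ry":0,"rz":0,"tx":0,"ty":0,"tz":0.008,"claw":1},{"rx":0,"ry":0,"rz":0,"tx":0,"ty":0,"tz":0.003,"claw":1},{"rx":0,"ry":0,"rz":0,"tx":0,"ty":0,"tz":0,"claw":1}]' | grep -e eef -e cont
python3 -m pendant '[{"rx":0,"ry":0,"rz":0,"tx":0,"ty":0,"tz":0.001,"claw":1},{"rx":0,"ry":0,"rz":0,"tx":0,"ty":0,"tz":0.001,"claw":1},{"rx":0,"ry":0,"rz":0,"tx":0,"ty":0,"tz":0.001,"claw":1},{"rx":0,"ry":0,"rz":0,"tx":0,"ty":0,"tz":0,"claw":1},{"rx":0,"ry":0,"rz":0,"tx":0,"ty":0,"tz":0,"claw":1}]' | grep -e eef -e cont
```

```text
eef_pos: [0.4783, 0.3095, 0.0031]
contact_force: [-0.4, -0.2, -0.0]
eef_pos: [0.4784, 0.3096, 0.0005]
contact_force: [-0.9, -0.2, 0.5]
```

```bash

python3 -m pendant '[{"rx":0,"ry":0,"rz":0,"tx":0,"ty":0,"tz":0.001,"claw":-1},{"rx":0,"ry":0,"rz":0,"tx":0,"ty":0,"tz":0.001,"claw":-1},{"rx":0,"ry":0,"rz":0,"tx":0,"ty":0,"tz":0,"claw":-1},{"rx":0,"ry":0,"rz":0,"tx":0,"ty":0,"tz":0,"claw":-1},{"rx":0,"ry":0,"rz":0,"tx":0,"ty":0,"tz":0,"claw":-1}]' 20 >/dev/null
python3 -m pendant '[{"rx":0,"ry":0,"rz":0,"tx":0,"ty":0,"tz":0,"claw":-1},{"rx":0,"ry":0,"rz":0,"tx":0,"ty":0,"tz":0,"claw":-1},{"rx":0,"ry":0,"rz":0,"tx":0,"ty":0,"tz":0,"claw":-1},{"rx":0,"ry":0,"rz":0,"tx":0,"ty":0,"tz":0,"claw":-1},{"rx":0,"ry":0,"rz":0,"tx":0,"ty":0,"tz":0,"claw":-1}]'
python3 -m pendant '[{"rx":0,"ry":0,"rz":0,"tx":0,"ty":0,"tz":-0.01,"claw":-1},{"rx":0,"ry":0,"rz":0,"tx":0,"ty":0,"tz":-0.03,"claw":-1},{"rx":0,"ry":0,"rz":0,"tx":0,"ty":0,"tz":-0.03,"claw":-1},{"rx":0,"ry":0,"rz":0,"tx":0,"ty":0,"tz":-0.02,"claw":-1},{"rx":0,"ry":0,"rz":0,"tx":0,"ty":0,"tz":-0.01,"claw":-1}]' 
python3 -c "
from h import *
go(.598,.1405,.04,-112.8)"
```

```text
clock: 29.97
eef_pos: [0.4783, 0.3095, -0.0018]
tool_rot: [0.957, -0.29, 0.0, 0.0]
contact_force: [-0.0, 0.4, 0.0]
opening: 0.0558
gripper_force: 20.0
clock: 30.38
eef_pos: [0.4792, 0.31, 0.1018]
tool_rot: [0.957, -0.29, 0.002, -0.001]
contact_force: [-0.5, 0.6, -0.7]
opening: 0.0554
gripper_force: 20.0
tcp [0.4792 0.31   0.1018] closing -123.7 q6 2.53 shift [0.1926 0.0754 0.062 ] rz -10.87971550834277 tilt 0.27 t 30.3833
```

```bash

python3 -m pendant '[{"rx":0,"ry":0,"rz":0,"tx":0.0192,"ty":0.0075,"tz":0,"claw":-1},{"rx":0,"ry":0,"rz":0,"tx":0.0192,"ty":0.0075,"tz":0,"claw":-1},{"rx":0,"ry":0,"rz":0,"tx":0.0192,"ty":0.0075,"tz":0,"claw":-1},{"rx":0,"ry":0,"rz":0,"tx":0.0192,"ty":0.0075,"tz":0,"claw":-1},{"rx":0,"ry":0,"rz":0,"tx":0.0192,"ty":0.0075,"tz":0,"claw":-1}]' >/dev/null
python3 -m pendant '[{"rx":0,"ry":0,"rz":0,"tx":0.0192,"ty":0.0075,"tz":0,"claw":-1},{"rx":0,"ry":0,"rz":0,"tx":0.0192,"ty":0.0075,"tz":0,"claw":-1},{"rx":0,"ry":0,"rz":0,"tx":0.0192,"ty":0.0075,"tz":0,"claw":-1},{"rx":0,"ry":0,"rz":0,"tx":0.0192,"ty":0.0075,"tz":0,"claw":-1},{"rx":0,"ry":0,"rz":0,"tx":0.0192,"ty":0.0075,"tz":0,"claw":-1}]' >/dev/null
python3 -m pendant '[{"rx":0,"ry":0,"rz":-3.6,"tx":0,"ty":0,"tz":0,"claw":-1},{"rx":0,"ry":0,"rz":-3.6,"tx":0,"ty":0,"tz":0,"claw":-1},{"rx":0,"ry":0,"rz":-3.6,"tx":0,"ty":0,"tz":0,"claw":-1},{"rx":0,"ry":0,"rz":0,"tx":0,"ty":0,"tz":0.02,"claw":-1},{"rx":0,"ry":0,"rz":0,"tx":0,"ty":0,"tz":0.015,"claw":-1}]' >/dev/null
python3 -m pendant '[{"rx":0,"ry":0,"rz":0,"tx":0,"ty":0,"tz":0.01,"claw":-1},{"rx":0,"ry":0,"rz":0,"tx":0,"ty":0,"tz":0.008,"claw":-1},{"rx":0,"ry":0,"rz":0,"tx":0,"ty":0,"tz":0,"claw":-1},{"rx":0,"ry":0,"rz":0,"tx":0,"ty":0,"tz":0,"claw":-1},{"rx":0,"ry":0,"rz":0,"tx":0,"ty":0,"tz":0,"claw":-1}]' | grep force
python3 -c "
from h import *
go(.598,.1405,.04,-112.8)
cv2.imwrite('pics/w13.png',ctrl.snapshot('wrist')[:,:,::-1])"
```

```text
contact_force: [-0.4, 0.6, -0.0]
gripper_force: 20.0
tcp [0.5969 0.1407 0.046 ] closing -112.9 q6 2.01 shift [ 0.0011 -0.0003  0.006 ] rz -0.08319950421447686 tilt 0.07 t 32.05
```

```bash

python3 -m pendant '[{"rx":0,"ry":0,"rz":0,"tx":0.001,"ty":0,"tz":0.002,"claw":-1},{"rx":0,"ry":0,"rz":0,"tx":0,"ty":0,"tz":0.002,"claw":-1},{"rx":0,"ry":0,"rz":0,"tx":0,"ty":0,"tz":0.001,"claw":-1},{"rx":0,"ry":0,"rz":0,"tx":0,"ty":0,"tz":0,"claw":-1},{"rx":0,"ry":0,"rz":0,"tx":0,"ty":0,"tz":0,"claw":-1}]' |grep -e eef -e force
python3 -m pendant '[{"rx":0,"ry":0,"rz":0,"tx":0,"ty":0,"tz":0.0005,"claw":-1},{"rx":0,"ry":0,"rz":0,"tx":0,"ty":0,"tz":0.0005,"claw":-1},{"rx":0,"ry":0,"rz":0,"tx":0,"ty":0,"tz":0.0005,"claw":-1},{"rx":0,"ry":0,"rz":0,"tx":0,"ty":0,"tz":0,"claw":-1},{"rx":0,"ry":0,"rz":0,"tx":0,"ty":0,"tz":0,"claw":-1}]' |grep -e eef -e force
```

```text
eef_pos: [0.5973, 0.1403, 0.0402]
contact_force: [-0.6, -0.1, 0.5]
gripper_force: 20.0
eef_pos: [0.5974, 0.1403, 0.0392]
contact_force: [-2.1, -0.5, 5.1]
gripper_force: 20.0
```

```bash

python3 -m pendant '[{"rx":0,"ry":0,"rz":0,"tx":0,"ty":0,"tz":0,"claw":1},{"rx":0,"ry":0,"rz":0,"tx":0,"ty":0,"tz":0,"claw":1},{"rx":0,"ry":0,"rz":0,"tx":0,"ty":0,"tz":0,"claw":1},{"rx":0,"ry":0,"rz":0,"tx":0,"ty":0,"tz":0,"claw":1},{"rx":0,"ry":0,"rz":0,"tx":0,"ty":0,"tz":0,"claw":1}]' >/dev/null
python3 -m pendant '[{"rx":0,"ry":0,"rz":0,"tx":0,"ty":0,"tz":-0.01,"claw":1},{"rx":0,"ry":0,"rz":0,"tx":0,"ty":0,"tz":-0.03,"claw":1},{"rx":0,"ry":0,"rz":0,"tx":0,"ty":0,"tz":-0.03,"claw":1},{"rx":0,"ry":0,"rz":0,"tx":0,"ty":0,"tz":-0.03,"claw":1},{"rx":0,"ry":0,"rz":0,"tx":0,"ty":0,"tz":-0.03,"claw":1}]' >/dev/null
python3 -m pendant '[{"rx":0,"ry":0,"rz":0,"tx":0,"ty":0,"tz":-0.02,"claw":1},{"rx":0,"ry":0,"rz":0,"tx":0,"ty":0,"tz":-0.01,"claw":1},{"rx":0,"ry":0,"rz":0,"tx":0,"ty":0,"tz":0,"claw":1},{"rx":0,"ry":0,"rz":0,"tx":0,"ty":0,"tz":0,"claw":1},{"rx":0,"ry":0,"rz":0,"tx":0,"ty":0,"tz":0,"claw":1}]' | grep -e clock -e eef
python3 -c "
from h import *
x=wrist('w14',.051,(5,70,40),(25,255,255),(.598,.1405),80)
go(.482,-.383,.2)"
```

```text
clock: 34.18
eef_pos: [0.5967, 0.1402, 0.197]
w14 (array([0.59647577, 0.14070868]), 101.0651626586914, 58.819000244140625, -22.53070068359375)
tcp [0.5967 0.1402 0.197 ] closing -112.9 q6 2.01 shift [ 0.0978  0.5267 -0.0026] rz None tilt 0.18 t 34.2333
```

View pics/w14.png

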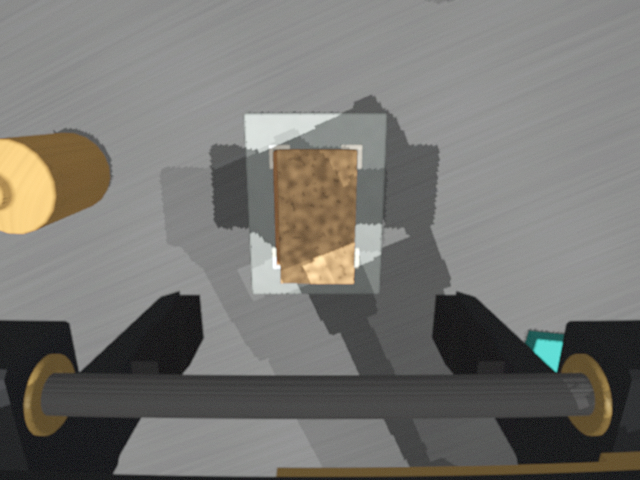

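The pad lies square, about 2 mm from the plate's centre. Now to the weight.

```bash

python3 -m pendant '[{"rx":0,"ry":0,"rz":0,"tx":0.0049,"ty":0.0263,"tz":0,"claw":1},{"rx":0,"ry":0,"rz":0,"tx":0.0049,"ty":0.0263,"tz":0,"claw":1},{"rx":0,"ry":0,"rz":0,"tx":0.0049,"ty":0.0263,"tz":0,"claw":1},{"rx":0,"ry":0,"rz":0,"tx":0.0049,"ty":0.0263,"tz":0,"claw":1},{"rx":0,"ry":0,"rz":0,"tx":0.0049,"ty":0.0263,"tz":0,"claw":1}]' >/dev/null
python3 -m pendant '[{"rx":0,"ry":0,"rz":0,"tx":0.0049,"ty":0.0263,"tz":0,"claw":1},{"rx":0,"ry":0,"rz":0,"tx":0.0049,"ty":0.0263,"tz":0,"claw":1},{"rx":0,"ry":0,"rz":0,"tx":0.0049,"ty":0.0263,"tz":0,"claw":1},{"rx":0,"ry":0,"rz":0,"tx":0.0049,"ty":0.0263,"tz":0,"claw":1},{"rx":0,"ry":0,"rz":0,"tx":0.0049,"ty":0.0263,"tz":0,"claw":1}]' >/dev/null
python3 -m pendant '[{"rx":0,"ry":0,"rz":0,"tx":0.0049,"ty":0.0263,"tz":0,"claw":1},{"rx":0,"ry":0,"rz":0,"tx":0.0049,"ty":0.0263,"tz":0,"claw":1},{"rx":0,"ry":0,"rz":0,"tx":0.0049,"ty":0.0263,"tz":0,"claw":1},{"rx":0,"ry":0,"rz":0,"tx":0.0049,"ty":0.0263,"tz":0,"claw":1},{"rx":0,"ry":0,"rz":0,"tx":0.0049,"ty":0.0263,"tz":0,"claw":1}]' >/dev/null
python3 -m pendant '[{"rx":0,"ry":0,"rz":0,"tx":0.0049,"ty":0.0263,"tz":0,"claw":1},{"rx":0,"ry":0,"rz":0,"tx":0.0049,"ty":0.0263,"tz":0,"claw":1},{"rx":0,"ry":0,"rz":0,"tx":0.0049,"ty":0.0263,"tz":0,"claw":1},{"rx":0,"ry":0,"rz":0,"tx":0.0049,"ty":0.0263,"tz":0,"claw":1},{"rx":0,"ry":0,"rz":0,"tx":0.0049,"ty":0.0263,"tz":0,"claw":1}]' >/dev/null
python3 -m pendant '[{"rx":0,"ry":0,"rz":0,"tx":0,"ty":0,"tz":0,"claw":1},{"rx":0,"ry":0,"rz":0,"tx":0,"ty":0,"tz":0,"claw":1},{"rx":0,"ry":0,"rz":0,"tx":0,"ty":0,"tz":0,"claw":1},{"rx":0,"ry":0,"rz":0,"tx":0,"ty":0,"tz":0,"claw":1},{"rx":0,"ry":0,"rz":0,"tx":0,"ty":0,"tz":0,"claw":1}]' |grep -e eef -e clock
python3 -c "
from h import *
go(.482,-.383,.2)
p=ctrl.camera_params('wrist')
print(proj([[.482,-.383,0],[.482,-.383,.028],[.482,-.383,.062]],p))
x=wrist('w15',.045,(0,0,0),(180,255,28),(.482,-.383),70)
"
```

```text
clock: 36.32
eef_pos: [0.4835, -0.3814, 0.1987]
tcp [ 0.4835 -0.3814  0.1987] closing -112.8 q6 1.11 shift [-0.0007  0.002  -0.0013] rz None tilt 0.02 t 36.3167
[[318.20098958 205.47919281]
 [318.28925374 212.90778897]
 [318.41764645 223.71902082]]
w15 (array([ 0.48859158, -0.39327432]), 7.9059295654296875, 3.1486825942993164, 21.944765090942383)
```

View pics/w15.png

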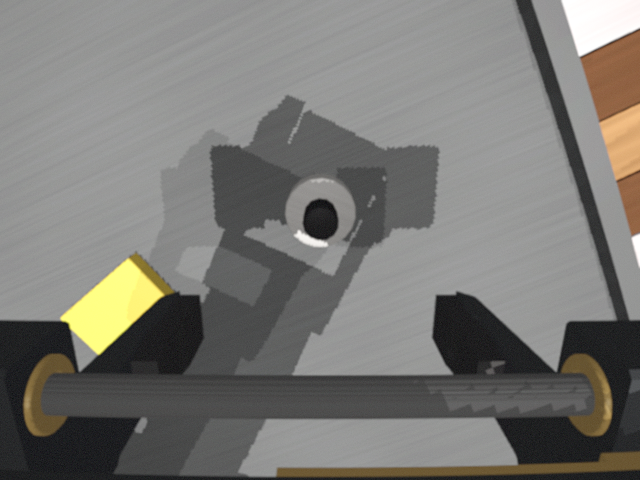

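The weight disc is centred at about (320.5,212) with its black handle at about (320.5,221), directly under the gripper.

```bash
python3 -c "
from h import *
p=ctrl.camera_params('wrist')
a=cast([[320.5,221.5]],p,.062)[0];b=cast([[320.5,212]],p,.028)[0];print(a,b);go(*((a+b)/2),.034)"
```

```text
[ 0.4828893  -0.38514008] [ 0.48197766 -0.38504576]
tcp [ 0.4834 -0.3815  0.1988] closing -112.8 q6 1.11 shift [0.0004 0.0037 0.1648] rz None tilt 0.0 t 36.3667
```

```bash

python3 -m pendant '[{"rx":0,"ry":0,"rz":0,"tx":0.0004,"ty":0.0037,"tz":0.01,"claw":1},{"rx":0,"ry":0,"rz":0,"tx":0,"ty":0,"tz":0.03,"claw":1},{"rx":0,"ry":0,"rz":0,"tx":0,"ty":0,"tz":0.03,"claw":1},{"rx":0,"ry":0,"rz":0,"tx":0,"ty":0,"tz":0.03,"claw":1},{"rx":0,"ry":0,"rz":0,"tx":0,"ty":0,"tz":0.025,"claw":1}]' >/dev/null
python3 -m pendant '[{"rx":0,"ry":0,"rz":0,"tx":0,"ty":0,"tz":0.02,"claw":1},{"rx":0,"ry":0,"rz":0,"tx":0,"ty":0,"tz":0.012,"claw":1},{"rx":0,"ry":0,"rz":0,"tx":0,"ty":0,"tz":0.008,"claw":1},{"rx":0,"ry":0,"rz":0,"tx":0,"ty":0,"tz":0.002,"claw":1},{"rx":0,"ry":0,"rz":0,"tx":0,"ty":0,"tz":0,"claw":1}]' | grep -e eef -e cont
python3 -m pendant '[{"rx":0,"ry":0,"rz":0,"tx":0,"ty":0,"tz":0,"claw":-1},{"rx":0,"ry":0,"rz":0,"tx":0,"ty":0,"tz":0,"claw":-1},{"rx":0,"ry":0,"rz":0,"tx":0,"ty":0,"tz":0,"claw":-1},{"rx":0,"ry":0,"rz":0,"tx":0,"ty":0,"tz":0,"claw":-1},{"rx":0,"ry":0,"rz":0,"tx":0,"ty":0,"tz":0,"claw":-1}]' 40 |grep -e eef -e force
python3 -m pendant '[{"rx":0,"ry":0,"rz":0,"tx":0,"ty":0,"tz":0,"claw":-1},{"rx":0,"ry":0,"rz":0,"tx":0,"ty":0,"tz":0,"claw":-1},{"rx":0,"ry":0,"rz":0,"tx":0,"ty":0,"tz":0,"claw":-1},{"rx":0,"ry":0,"rz":0,"tx":0,"ty":0,"tz":0,"claw":-1},{"rx":0,"ry":0,"rz":0,"tx":0,"ty":0,"tz":0,"claw":-1}]'
```

```text
eef_pos: [0.4821, -0.3862, 0.0319]
contact_force: [-0.5, 0.3, 0.9]
eef_pos: [0.4821, -0.3861, 0.0321]
contact_force: [-0.3, 0.9, -0.7]
gripper_force: 0.0
clock: 38.03
eef_pos: [0.4825, -0.3851, 0.0321]
tool_rot: [0.98, -0.198, 0.0, -0.001]
contact_force: [-0.7, 0.1, -5.9]
opening: 0.0253
gripper_force: 39.9
```

```bash

python3 -m pendant '[{"rx":0,"ry":0,"rz":0,"tx":0,"ty":0,"tz":-0.003,"claw":-1},{"rx":0,"ry":0,"rz":0,"tx":0,"ty":0,"tz":-0.005,"claw":-1},{"rx":0,"ry":0,"rz":0,"tx":0,"ty":0,"tz":-0.01,"claw":-1},{"rx":0,"ry":0,"rz":0,"tx":0,"ty":0,"tz":-0.015,"claw":-1},{"rx":0,"ry":0,"rz":0,"tx":0,"ty":0,"tz":-0.015,"claw":-1}]' 50 |grep -e eef -e force -e open
python3 -m pendant '[{"rx":0,"ry":0,"rz":0,"tx":0,"ty":0,"tz":-0.015,"claw":-1},{"rx":0,"ry":0,"rz":0,"tx":0,"ty":0,"tz":-0.015,"claw":-1},{"rx":0,"ry":0,"rz":0,"tx":0,"ty":0,"tz":-0.015,"claw":-1},{"rx":0,"ry":0,"rz":0,"tx":0,"ty":0,"tz":-0.008,"claw":-1},{"rx":0,"ry":0,"rz":0,"tx":0,"ty":0,"tz":0,"claw":-1}]' |grep -e eef -e force -e open
python3 -c "
from h import *
go(.5965,.1407,.085)"
```

```text
eef_pos: [0.4817, -0.386, 0.0804]
contact_force: [0.1, 0.3, -6.0]
opening: 0.0245
gripper_force: 49.9
eef_pos: [0.4824, -0.3867, 0.1349]
contact_force: [-0.2, -0.7, -5.9]
opening: 0.0248
gripper_force: 49.9
tcp [ 0.4824 -0.3867  0.1349] closing -112.9 q6 1.11 shift [-0.1002 -0.5303  0.0487] rz None tilt 0.2 t 38.8667
```

```bash

python3 -m pendant '[{"rx":0,"ry":0,"rz":0,"tx":-0.002,"ty":-0.0106,"tz":0,"claw":-1},{"rx":0,"ry":0,"rz":0,"tx":-0.004,"ty":-0.0212,"tz":0,"claw":-1},{"rx":0,"ry":0,"rz":0,"tx":-0.004,"ty":-0.0212,"tz":0,"claw":-1},{"rx":0,"ry":0,"rz":0,"tx":-0.004,"ty":-0.0212,"tz":0,"claw":-1},{"rx":0,"ry":0,"rz":0,"tx":-0.004,"ty":-0.0212,"tz":0,"claw":-1}]' >/dev/null
python3 -m pendant '[{"rx":0,"ry":0,"rz":0,"tx":-0.004,"ty":-0.0212,"tz":0,"claw":-1},{"rx":0,"ry":0,"rz":0,"tx":-0.004,"ty":-0.0212,"tz":0,"claw":-1},{"rx":0,"ry":0,"rz":0,"tx":-0.004,"ty":-0.0212,"tz":0,"claw":-1},{"rx":0,"ry":0,"rz":0,"tx":-0.004,"ty":-0.0212,"tz":0,"claw":-1},{"rx":0,"ry":0,"rz":0,"tx":-0.004,"ty":-0.0212,"tz":0,"claw":-1}]' >/dev/null
python3 -m pendant '[{"rx":0,"ry":0,"rz":0,"tx":-0.004,"ty":-0.0212,"tz":0,"claw":-1},{"rx":0,"ry":0,"rz":0,"tx":-0.004,"ty":-0.0212,"tz":0,"claw":-1},{"rx":0,"ry":0,"rz":0,"tx":-0.004,"ty":-0.0212,"tz":0,"claw":-1},{"rx":0,"ry":0,"rz":0,"tx":-0.004,"ty":-0.0212,"tz":0,"claw":-1},{"rx":0,"ry":0,"rz":0,"tx":-0.004,"ty":-0.0212,"tz":0,"claw":-1}]' >/dev/null
python3 -m pendant '[{"rx":0,"ry":0,"rz":0,"tx":-0.004,"ty":-0.0212,"tz":0,"claw":-1},{"rx":0,"ry":0,"rz":0,"tx":-0.004,"ty":-0.0212,"tz":0,"claw":-1},{"rx":0,"ry":0,"rz":0,"tx":-0.004,"ty":-0.0212,"tz":0,"claw":-1},{"rx":0,"ry":0,"rz":0,"tx":-0.004,"ty":-0.0212,"tz":0,"claw":-1},{"rx":0,"ry":0,"rz":0,"tx":-0.004,"ty":-0.0212,"tz":0,"claw":-1}]' >/dev/null
python3 -m pendant '[{"rx":0,"ry":0,"rz":0,"tx":-0.004,"ty":-0.0212,"tz":0,"claw":-1},{"rx":0,"ry":0,"rz":0,"tx":-0.004,"ty":-0.0212,"tz":0,"claw":-1},{"rx":0,"ry":0,"rz":0,"tx":-0.004,"ty":-0.0212,"tz":0,"claw":-1},{"rx":0,"ry":0,"rz":0,"tx":-0.004,"ty":-0.0212,"tz":0,"claw":-1},{"rx":0,"ry":0,"rz":0,"tx":-0.004,"ty":-0.0212,"tz":0,"claw":-1}]' >/dev/null
python3 -m pendant '[{"rx":0,"ry":0,"rz":0,"tx":-0.002,"ty":-0.0106,"tz":0,"claw":-1},{"rx":0,"ry":0,"rz":0,"tx":0,"ty":0,"tz":0,"claw":-1},{"rx":0,"ry":0,"rz":0,"tx":0,"ty":0,"tz":0,"claw":-1},{"rx":0,"ry":0,"rz":0,"tx":0,"ty":0,"tz":0,"claw":-1},{"rx":0,"ry":0,"rz":0,"tx":0,"ty":0,"tz":0,"claw":-1}]' |grep -e eef -e force -e open
python3 -c "
from h import *
go(.5965,.1407,.083)"
```

```text
eef_pos: [0.5958, 0.1402, 0.1325]
contact_force: [0.8, -0.2, -4.6]
opening: 0.0247
gripper_force: 49.9
tcp [0.5958 0.1402 0.1325] closing -113.0 q6 2.01 shift [ 0.0005 -0.0008  0.0495] rz None tilt 0.03 t 41.3667
```

```bash

python3 -m pendant '[{"rx":0,"ry":0,"rz":0,"tx":0.0005,"ty":-0.0008,"tz":0.01,"claw":-1},{"rx":0,"ry":0,"rz":0,"tx":0,"ty":0,"tz":0.01,"claw":-1},{"rx":0,"ry":0,"rz":0,"tx":0,"ty":0,"tz":0.01,"claw":-1},{"rx":0,"ry":0,"rz":0,"tx":0,"ty":0,"tz":0.008,"claw":-1},{"rx":0,"ry":0,"rz":0,"tx":0,"ty":0,"tz":0.005,"claw":-1}]' >/dev/null
python3 -m pendant '[{"rx":0,"ry":0,"rz":0,"tx":0,"ty":0,"tz":0.002,"claw":-1},{"rx":0,"ry":0,"rz":0,"tx":0,"ty":0,"tz":0,"claw":-1},{"rx":0,"ry":0,"rz":0,"tx":0,"ty":0,"tz":0,"claw":-1},{"rx":0,"ry":0,"rz":0,"tx":0,"ty":0,"tz":0,"claw":-1},{"rx":0,"ry":0,"rz":0,"tx":0,"ty":0,"tz":0,"claw":-1}]' |grep -e eef -e force
python3 -m pendant '[{"rx":0,"ry":0,"rz":0,"tx":0,"ty":0,"tz":0.0005,"claw":-1},{"rx":0,"ry":0,"rz":0,"tx":0,"ty":0,"tz":0.0005,"claw":-1},{"rx":0,"ry":0,"rz":0,"tx":0,"ty":0,"tz":0.0005,"claw":-1},{"rx":0,"ry":0,"rz":0,"tx":0,"ty":0,"tz":0,"claw":-1},{"rx":0,"ry":0,"rz":0,"tx":0,"ty":0,"tz":0,"claw":-1}]' |grep -e eef -e force
```

```text
eef_pos: [0.597, 0.1418, 0.0882]
contact_force: [-0.8, 0.2, -6.0]
gripper_force: 49.9
eef_pos: [0.5967, 0.1417, 0.0862]
contact_force: [-0.2, -0.2, -7.1]
gripper_force: 49.9
```

```bash

python3 -m pendant '[{"rx":0,"ry":0,"rz":0,"tx":0,"ty":0.001,"tz":0.0005,"claw":-1},{"rx":0,"ry":0,"rz":0,"tx":0,"ty":0,"tz":0.0005,"claw":-1},{"rx":0,"ry":0,"rz":0,"tx":0,"ty":0,"tz":0.0005,"claw":-1},{"rx":0,"ry":0,"rz":0,"tx":0,"ty":0,"tz":0,"claw":-1},{"rx":0,"ry":0,"rz":0,"tx":0,"ty":0,"tz":0,"claw":-1}]' |grep -e eef -e cont
python3 -m pendant '[{"rx":0,"ry":0,"rz":0,"tx":0,"ty":0,"tz":0.0005,"claw":-1},{"rx":0,"ry":0,"rz":0,"tx":0,"ty":0,"tz":0.0005,"claw":-1},{"rx":0,"ry":0,"rz":0,"tx":0,"ty":0,"tz":0,"claw":-1},{"rx":0,"ry":0,"rz":0,"tx":0,"ty":0,"tz":0,"claw":-1},{"rx":0,"ry":0,"rz":0,"tx":0,"ty":0,"tz":0,"claw":-1}]' |grep -e eef -e cont
python3 -m pendant '[{"rx":0,"ry":0,"rz":0,"tx":0,"ty":0,"tz":0.0005,"claw":-1},{"rx":0,"ry":0,"rz":0,"tx":0,"ty":0,"tz":0,"claw":-1},{"rx":0,"ry":0,"rz":0,"tx":0,"ty":0,"tz":0,"claw":-1},{"rx":0,"ry":0,"rz":0,"tx":0,"ty":0,"tz":0,"claw":-1},{"rx":0,"ry":0,"rz":0,"tx":0,"ty":0,"tz":0,"claw":-1}]' |grep -e eef -e cont
```

```text
eef_pos: [0.5963, 0.1408, 0.0847]
contact_force: [-0.6, -0.0, -5.9]
eef_pos: [0.5964, 0.1408, 0.0837]
contact_force: [-0.7, 0.5, -6.7]
eef_pos: [0.5964, 0.1408, 0.0832]
contact_force: [-0.3, -0.3, -5.2]
```

```bash

python3 -m pendant '[{"rx":0,"ry":0,"rz":0,"tx":0,"ty":0,"tz":0.0005,"claw":-1},{"rx":0,"ry":0,"rz":0,"tx":0,"ty":0,"tz":0,"claw":-1},{"rx":0,"ry":0,"rz":0,"tx":0,"ty":0,"tz":0,"claw":-1},{"rx":0,"ry":0,"rz":0,"tx":0,"ty":0,"tz":0,"claw":-1},{"rx":0,"ry":0,"rz":0,"tx":0,"ty":0,"tz":0,"claw":-1}]' |grep -e eef -e cont
python3 -m pendant '[{"rx":0,"ry":0,"rz":0,"tx":0,"ty":0,"tz":0.0004,"claw":-1},{"rx":0,"ry":0,"rz":0,"tx":0,"ty":0,"tz":0,"claw":-1},{"rx":0,"ry":0,"rz":0,"tx":0,"ty":0,"tz":0,"claw":-1},{"rx":0,"ry":0,"rz":0,"tx":0,"ty":0,"tz":0,"claw":-1},{"rx":0,"ry":0,"rz":0,"tx":0,"ty":0,"tz":0,"claw":-1}]' |grep -e eef -e cont
```

```text
eef_pos: [0.5964, 0.1408, 0.0829]
contact_force: [-0.3, -0.4, -3.9]
eef_pos: [0.5965, 0.1408, 0.0828]
contact_force: [-1.7, 0.6, 3.3]
```

Seated on the pad. Release and retreat straight up.

```bash

python3 -m pendant '[{"rx":0,"ry":0,"rz":0,"tx":0,"ty":0,"tz":0,"claw":1},{"rx":0,"ry":0,"rz":0,"tx":0,"ty":0,"tz":0,"claw":1},{"rx":0,"ry":0,"rz":0,"tx":0,"ty":0,"tz":0,"claw":1},{"rx":0,"ry":0,"rz":0,"tx":0,"ty":0,"tz":0,"claw":1},{"rx":0,"ry":0,"rz":0,"tx":0,"ty":0,"tz":0,"claw":1}]' >/dev/null
python3 -m pendant '[{"rx":0,"ry":0,"rz":0,"tx":0,"ty":0,"tz":-0.01,"claw":1},{"rx":0,"ry":0,"rz":0,"tx":0,"ty":0,"tz":-0.02,"claw":1},{"rx":0,"ry":0,"rz":0,"tx":0,"ty":0,"tz":-0.03,"claw":1},{"rx":0,"ry":0,"rz":0,"tx":0,"ty":0,"tz":-0.03,"claw":1},{"rx":0,"ry":0,"rz":0,"tx":0,"ty":0,"tz":-0.03,"claw":1}]' >/dev/null
python3 -m pendant '[{"rx":0,"ry":0,"rz":0,"tx":0,"ty":0,"tz":-0.02,"claw":1},{"rx":0,"ry":0,"rz":0,"tx":0,"ty":0,"tz":-0.01,"claw":1},{"rx":0,"ry":0,"rz":0,"tx":0,"ty":0,"tz":0,"claw":1},{"rx":0,"ry":0,"rz":0,"tx":0,"ty":0,"tz":0,"claw":1},{"rx":0,"ry":0,"rz":0,"tx":0,"ty":0,"tz":0,"claw":1}]' |grep -e clock -e eef -e force
python3 -c "
from h import *
p=ctrl.camera_params('wrist')
x=wrist('w16',.113,(0,0,0),(180,255,28),(.5965,.1407),60)
y=wrist('w16',.051,(5,70,40),(25,255,255),(.5965,.1407),100)"
```

```text
clock: 45.95
eef_pos: [0.5958, 0.1407, 0.2306]
contact_force: [0.2, 0.5, -0.5]
gripper_force: 0.0
w16 (array([0.60642975, 0.13249156]), 14.705531120300293, 6.034864902496338, 49.34860610961914)
w16 (array([0.62270563, 0.13018636]), 58.80787658691406, 45.082733154296875, 68.41162872314453)
```

```bash
python3 -c "
from h import *
p=ctrl.camera_params('wrist');im=cv2.imread('pics/w16.png');h=cv2.cvtColor(im,cv2.COLOR_BGR2HSV)
m=cv2.morphologyEx(cv2.inRange(h,np.array((5,70,40)),np.array((25,255,255))),cv2.MORPH_OPEN,np.ones((3,3)))
u,v=proj([.5965,.1407,.051],p)[0].astype(int);k=np.zeros_like(m);k[v-95:v+95,u-70:u+70]=1
b=np.argwhere(m*k)[:,::-1];q=cast(b,p,.051)*1000;print('pad',cv2.minAreaRect(q.astype(np.float32)))
g=im[v-70:v+90,u-60:u+60].max(2)
for t in(35,45,55):
  cs=cv2.findContours((g<t).astype(np.uint8),0,1)[0];c=max(cs,key=cv2.contourArea)
  (x,y),r=cv2.minEnclosingCircle(c);print(t,x+u-60,y+v-70,r,cv2.boundingRect(c))
print('expect knob',proj([[.5965,.1407,.079],[.5965,.1407,.113]],p))
c=cv2.HoughCircles(cv2.cvtColor(im,6),cv2.HOUGH_GRADIENT,1,30,param1=80,param2=18,minRadius=25,maxRadius=50)
print(None if c is None else [w for w in c[0] if abs(w[0]-u)<50 and abs(w[1]-v)<60], u,v)
"
```

```text
pad ((596.6989135742188, 140.69564819335938), (58.783302307128906, 101.04507446289062), 67.71553039550781)
35 316.17326736450195 225.14356231689453 20.96945571899414 (43, 67, 36, 42)
45 315.2222213745117 225.0 21.11734962463379 (43, 66, 36, 43)
55 316.06983184814453 225.09217834472656 21.48133659362793 (43, 66, 36, 43)
expect knob [[315.06865791 216.51984434]
 [314.90243869 228.57590649]]
[array([312.5, 223.5,  42.7], dtype=float32), array([310.5, 151.5,  30.5], dtype=float32), array([287.5, 172.5,  36.1], dtype=float32)] 315 208
```

The pad is at (0.5967, 0.1407), unchanged. The knob blob at (316,225) lies between the expected (315,216) and (315,229), so the weight stands upright and centred.

```bash
python3 -c "
from bench import ctrl
print(ctrl.hand_in())"
```

```text
the job is handed in; nothing more can be done
None
```

The block, plate, cork pad and weight are stacked in order on the bed, each measured within about 3 mm of the centre below and square, the weight was set down gently, and I handed the job in at about 46 s with no verdict shown.

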